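# Open the fittings chest to its stop and put the coupling away

## Task

Swing the lid of the small steel chest up and back until it presses against the rubber pad of its stop; feel for the stop and push the lid lightly but firmly onto it, about 10 N at the pad and never more than 15 N, and leave it resting there. Then stand the pipe coupling upright on the floor of the chest and let go; leave the bell reducer and the roll of tape where they are.

Things in the scene. Friction and masses are not known exactly. Their poses are not given: they have to be found in the camera images.
- chest: Open-topped grey steel chest screwed to the bench, outside 100 (its x) x 150 (its y) x 64 mm high, walls and floor 3 mm. Origin: centre of its underside. Its x axis points from the front (robot side) to the hinge side, y along the hinge, z up. It does not move in a run.
- lid (a joint): Hinge angle of the lid, rad: 0 shut, grows as it opens up and back, 1.57 upright; starts at 0 to 0.3. Stiff hinge (about 0.45 N m friction): the lid stays where it is left. It meets its stop somewhere from 1.60 to 1.92, set differently each time. Past that the pad yields: 24 N m per rad of further turn, i.e. 10 N at the pad after 0.03 rad.
- lid_hinge (a point): Point on the lid's hinge line, mid-width: 50 mm along +x of the chest's origin, 66 mm above it. Axes: the lid's (the chest's when shut); y is the hinge line. The stop's rubber pad, on a springy arm beside the lid at the chest's +y side, meets the lid 70 mm from this line.
- lid_bar (a point): Centre of the lid's lifting bar, round, 10 mm thick, parallel to the hinge, 92 mm long between two end struts. Lid shut: 120 mm in front (-x) of the hinge line and 35 mm above it (radius 125 mm). Pinch it from above; it turns between the fingers. The hinge takes about 3 to 5 N here; each mm of travel past the stop adds about 1.5 N; 10 N at the pad is 5.6 N more here.
- coupling_center (a point): Centre (half-way up) of the loose pipe coupling to put away: a straight iron sleeve with a collar at both ends, 44 mm across, 41 mm tall, 0.17 kg, standing on end on the bench left of the vise. z axis along the sleeve.
- reducer: Bell reducer (bystander, leave alone): wide-bellied fitting with a narrower neck, 54 mm across, 38 mm tall, standing on the bench left of the vise about 10 cm from the coupling; either may be the left one. Origin: centre of its underside.
- tape: Flat roll of thread tape, 49 mm across, 14 mm high (bystander, leave alone), lying on the bench behind the chest. Origin: centre of its underside.

How it is judged (in metres and radians):
On the way:
1. the lid is pressed on the stop pad with more than 5 N (contact force between lid_tab and stop_pad above 5 N), for 0.3 s.
At the end, for the whole second after the job is handed in: The lid still rests against the stop pad (more than 0.2 N), and the coupling stands upright (within 0.15 rad) at rest on the floor inside the chest (contact force between lid_tab and stop_pad above 0.2 N and velocity of joint lid below 0.05 rad/s and x of coupling_center in the frame of chest between -0.045 and 0.045 m and y of coupling_center in the frame of chest between -0.07 and 0.07 m and z of coupling_center in the frame of chest below 0.028 m and angle between coupling_center's own z axis and vertical below 0.15 rad and linear speed of coupling below 0.02 m/s); the robot touches nothing.
It fails at once if the stop pad is pressed with more than 15 N (contact force between lid_tab and stop_pad above 15 N).
It fails at once if the bell reducer or the tape roll is moved more than 30 mm (distance of any of reducer, tape from where it was at the start of the episode above 0.03 m).
It also fails if it takes over 72 s, if anything falls off the work surface, if the arm or the gripper's body presses on something with over 40 N, if the wrist force passes 120 N, or if a joint passes its speed limit or range.

## Robot

A 6-joint arm with a two-finger parallel gripper is mounted at the origin on a cart in front of the work surface, level with it; the furniture and walls round the work are solid. World frame = base frame: x ahead of the robot, y to its left, z up, the work surface at z = 0. Lengths are in mm, angles in rad, forces in N, time in s.
With the tool pointing down it reaches from about 275 to 750 mm from the base axis. Payload 10.2 kg.
Tool frame: the origin (TCP) lies at the very end of the fingers, on their centre line; the grasp point (between the pads) lies 19 mm behind it (ctrl.pinch_z is the distance from the TCP to the grasp point, in mm); y points along the fingers, z is the direction in which the jaws open and shut, and the axes are right-handed (so a half turn about y gives the same grasp; the last joint's range is limited). The gripper opens to 85 mm and grips with 20 to 120 N. Pads are 22 mm wide; open, the fingers measure 114 mm over their backs; the gripper's body (76 mm by 85 mm) begins 54 mm behind the grasp point. The pads swing forward as they close: fully open they stand 13 mm farther back than shut.
Start: joints at [1.038, 0.313, 1.498, -0, 1.331, -0.223], TCP at [160.069, 500.009, 231.294] pointing down, gripper open.
Joint ranges: [-2.94, 2.94], [-0.97, 2.17], [0.19, 2.56], [-1.23, 4.37], [0.02, 3.11], [-2.88, 2.88]. Speed limits (rad/s): [2.39, 2.39, 3.01, 3.14, 3.14, 3.14].

## Interface

Orientations are given as a unit quaternion [w, x, y, z].
In Python, from rig import sense, eyes, ctrl gives the robot as it stands. The module is installed in compiled form; this text tells all that it offers.
- The arm moves only by the shell command python3 -m handwheel 'ROWS' [FORCE]. ROWS is JSON, a list of rows, each an object of numbers: "grip": the finger opening in mm, from 0 to 85.4; "tx", "ty", "tz": the shift along the tool's x, y, z in mm; "wx", "wy", "wz": the turn, a rotation vector about the tool's x, y, z in rad. In form: [{"grip": .., "tx": .., "ty": .., "tz": .., "wx": .., "wy": .., "wz": ..}, ...]. A call has 1 to 10 rows; each row shifts and turns the commanded pose from where the row before left it, along the tool's axes as they then stand; what a row does not reach is not made up. A row lasts 1/12 s, in which the tool goes at most 41.7 mm and 7.16 degrees, less where a joint would pass 70% of its speed; a pose out of reach is approached as far as the arm can. A call is refused whole if a number of a shift passes 41.7 or a number of a turn 0.125, either way. A call with a gripper value outside its range is refused whole. The fingers move at their own pace and stop on an object; FORCE is the grip in N (left out, the last holds). Time passes only in rows, so rows that do not move let the fingers close. It gives the time, the measured TCP pose, the force and the opening at its end, in the units of the state.
- sense(): the state, without advancing time (a new reading comes with each control period).
- eyes.capture(name): name is "scene" or "side" or "wrist"; returns a dict with "pixels" (400x640x3 uint8, red, green, blue), "mtx" (3x3 intrinsics, pixels), "R" (3x3) and "t" (3): a world point X has camera coordinates R X + t. Camera axes: x right, y down, z forward; pixel columns grow to the right and rows downward; lengths in mm; the calibration is good to about 2 mm. A picture is of the moment at which its call begins. There is no depth.
- ctrl.finish_job(): hands the job in, once; it reports no verdict.
The state is a dict: "time_s": time; "joints": joint angles; "dq": joint speeds; "tau": joint torques, N m; "eef_pos": TCP position; "ee_rot": TCP orientation; "force": force on the tool from outside, world axes, zero at the start; "wrist_torque": the same for the moment, N m; "grip_width": opening from 0.0 (shut) to 1.0 (fully open).
Only numpy, scipy, OpenCV 4.12 (cv2) and the standard library are available. Lean on these libraries where they do the work, as an engineer would, in place of code of your own. Each camera call takes 0.05 s, during which the arm holds its last target.

## Working session

There is one attempt and no reset: what is moved stays moved. The work goes in short steps, Python scripts to look and compute and a shell command to move; the robot and the scene stay as the last step left them, time stands still between calls to the robot, and variables do not carry over. Pictures are saved under pics/ and viewed, and the job is handed in when it is done.

```bash
mkdir -p pics; ls
python3 - <<'E'
from rig import sense, eyes, ctrl
import cv2
s=sense(); print(s); print(ctrl.pinch_z)
for n in ["scene","side","wrist"]:
    c=eyes.capture(n); cv2.imwrite(f"pics/{n}0.png",c["pixels"][:,:,::-1])
    print(n,c["mtx"].tolist(),c["R"].round(4).tolist(),c["t"].round(2).tolist())
E
```

```text
pics
{'time_s': 0.0, 'joints': array([ 1.03760735e+00,  3.13456816e-01,  1.49842399e+00,  7.80676623e-07,
        1.33098235e+00, -2.23390072e-01]), 'dq': array([-2.41411823e-04, -5.72442366e-04, -8.30195746e-04, -1.49958860e-03,
        5.27522397e-04,  3.44393138e-05]), 'tau': array([-2.55119703e-04, -4.12244618e+01, -2.59750539e+01, -1.72021169e-04,
        3.99030716e-03,  6.53102830e-06]), 'eef_pos': array([159.93272689, 499.78678397, 230.73651157]), 'ee_rot': array([-0.69822314,  0.69905781, -0.10925916,  0.10892686]), 'force': array([ 0.67661031, -0.2103287 ,  0.23357362]), 'wrist_torque': array([ 0.01414211,  0.03567036, -0.00191883]), 'grip_width': 1.0053478063026975}
18.700000000000003
scene [[408.9145498737799, 0.0, 319.39768799127916], [0.0, 408.9145498737799, 198.16502526005655], [0.0, 0.0, 1.0]] [[-0.8229, -0.568, -0.0177], [-0.4366, 0.6519, -0.6199], [0.3637, -0.5024, -0.7845]] [347.98, 348.99, 812.55]
side [[425.36904950425185, 0.0, 318.8608500818226], [0.0, 425.36904950425185, 199.74848084928746], [0.0, 0.0, 1.0]] [[0.8487, -0.5287, -0.0124], [-0.3803, -0.5939, -0.709], [0.3675, 0.6065, -0.7051]] [-466.0, 198.13, 1106.07]
wrist [[280.8007604841953, 0.0, 315.76520848648386], [0.0, 280.8007604841953, 199.25887852211685], [0.0, 0.0, 1.0]] [[0.3044, 0.9525, -0.0004], [0.9173, -0.293, 0.2696], [0.2567, -0.0824, -0.963]] [-525.84, -35.5, 376.66]
```

View pics/scene0.png

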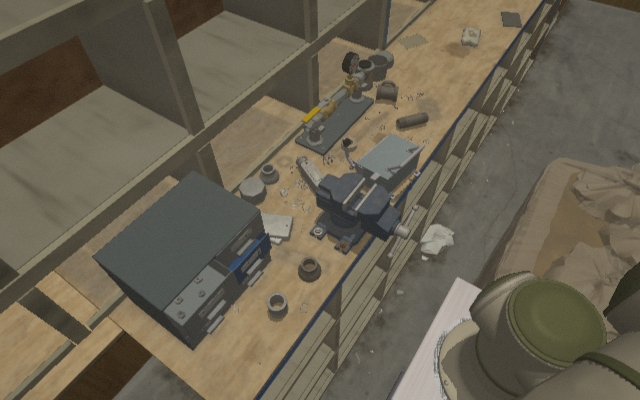

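View pics/side0.png

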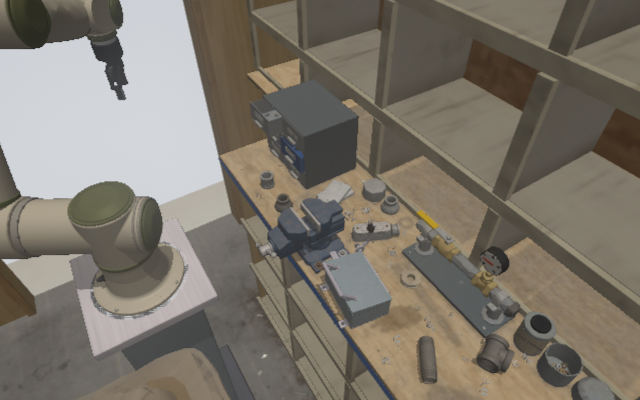

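View pics/wrist0.png

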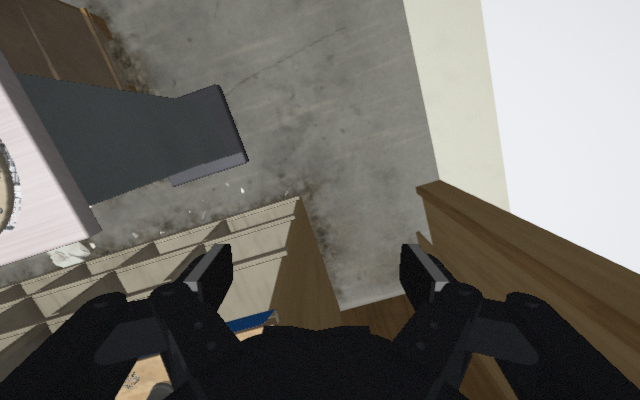

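The scene view shows the chest at about (385,165), the vise at (350,205) and the two fittings at (277,305) and (310,267). In the side view the chest is at (357,287), the fittings at (267,180) and (283,202), and the tape at (410,280).

```bash
cat > h.py <<'E'
from rig import sense, eyes, ctrl
import cv2, numpy as np
def cap(n,fn=None,box=None,k=4):
    c=eyes.capture(n)
    if fn:
        im=c["pixels"][:,:,::-1]
        if box: im=im[box[1]:box[3],box[0]:box[2]]
        cv2.imwrite("pics/"+fn,cv2.resize(im,None,fx=k,fy=k,interpolation=cv2.INTER_CUBIC))
    return c
def ray(c,uv):
    d=c["R"].T@np.linalg.inv(c["mtx"])@np.array([uv[0],uv[1],1.])
    return -c["R"].T@c["t"], d/np.linalg.norm(d)
def onz(c,uv,z):
    o,d=ray(c,uv); return o+d*(z-o[2])/d[2]
def proj(c,X):
    p=(np.atleast_2d(X)@c["R"].T+c["t"])@c["mtx"].T; return p[:,:2]/p[:,2:]
def tri(*a):
    A=0;b=0
    for c,uv in a:
        o,d=ray(c,uv);P=np.eye(3)-np.outer(d,d);A=A+P;b=b+P@o
    X=np.linalg.solve(A,b); return X,[ (proj(c,X)[0]-uv).round(1) for c,uv in a]
E
python3 - <<'E'
from h import *
cap("scene","sc_chest.png",(330,110,450,210),6)
cap("side","si_chest.png",(310,235,430,335),6)
cap("scene","sc_fit.png",(250,245,340,325),7)
cap("side","si_fit.png",(245,160,315,220),8)
E
```

```text
(no output)
```

View pics/sc_chest.png

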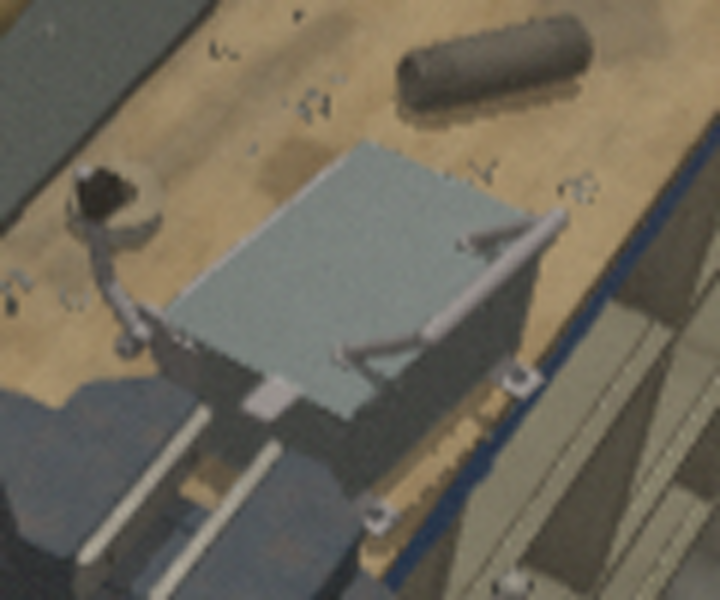

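View pics/si_chest.png

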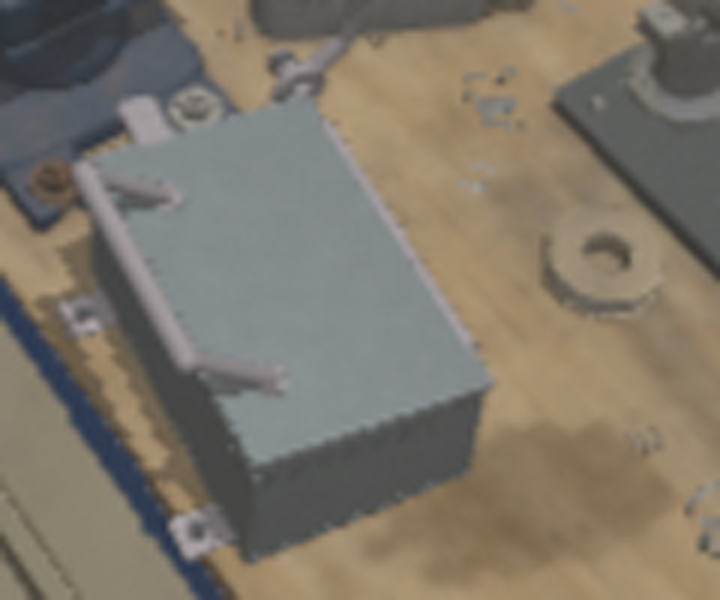

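View pics/sc_fit.png

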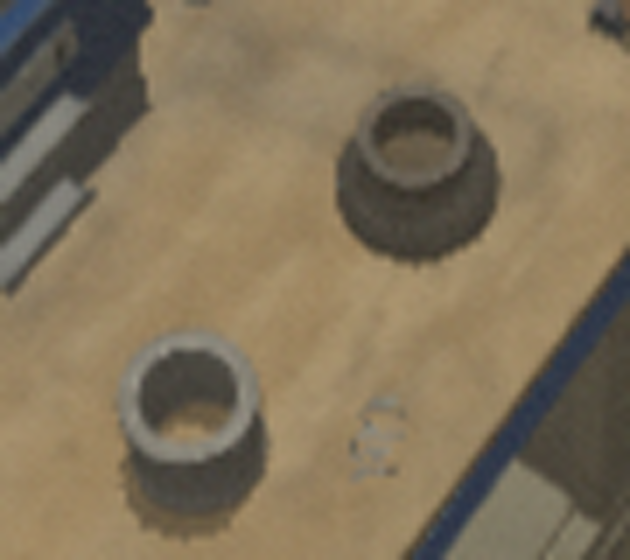

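View pics/si_fit.png

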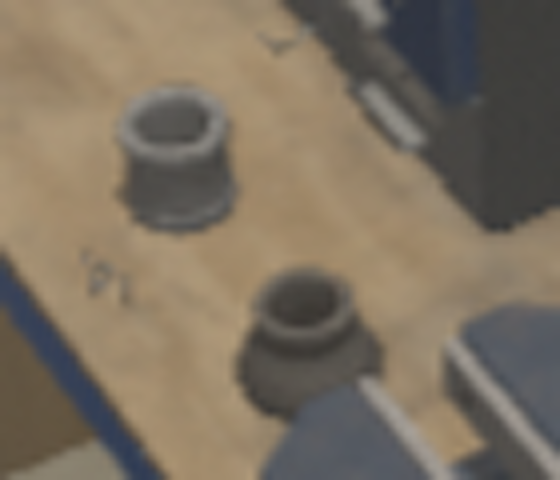

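The coupling is the left fitting, with its top rim centre at scene (277,302) and side (267,175). The lid is nearly shut. The bar runs from scene crop (425,335) to (565,215), and the stop arm and pad are at crop (100,190). Next I fit the chest pose.

```bash
cat > fit.py <<'E'
from h import *
from scipy.optimize import least_squares
S=cap("scene");D=cap("side");
def cv(p,k,o): return np.array([(p[0]+.5)/k-.5+o[0],(p[1]+.5)/k-.5+o[1]])
sc=lambda p:cv(p,6,(330,110)); si=lambda p:cv(p,6,(310,235))
P={}
b=tri((S,cv((190,397),7,(250,245))),(D,cv((174,123),8,(245,160))));print("coupling top",b)
for z in (41,):print(onz(S,cv((190,397),7,(250,245)),z),onz(D,cv((174,123),8,(245,160)),z))
print("reducer top38",onz(S,cv((414,137),7,(250,245)),38),onz(D,cv((304,302),8,(245,160)),38))
print("tape",onz(D,si((605,255)),14))
for n,a,c in [("bar+y",(425,335),(83,170)),("bar-y",(565,215),(190,358)),("front+y",(348,418),None),("front-y",(540,215),(258,465)),("hinge-y",(365,142),(488,383)),]:
    if c: print(n,tri((S,sc(a)),(D,si(c))))
    else: print(n, onz(S,sc(a),66))
print("stop",tri((S,sc((105,190))),(D,si((380,0)))))
# fit: x,y,yaw,lid
def T(p,X):
    c,s=np.cos(p[2]),np.sin(p[2]);X=np.array(X,float)
    return np.array([p[0]*1000+c*X[0]-s*X[1],p[1]*1000+s*X[0]+c*X[1],X[2]])
def L(p,X): # lid point rel hinge
    c,s=np.cos(p[3]),np.sin(p[3]);x,y,z=X
    return T(p,[50+c*x+s*z,y,66-s*x+c*z])
obs=[(D,si((247,560)),0,(-50,-75,0)),(D,si((470,472)),0,(50,-75,0)),
(S,sc((425,335)),1,(-120,46,35)),(S,sc((565,215)),1,(-120,-46,35)),(D,si((83,170)),1,(-120,46,35)),(D,si((190,358)),1,(-120,-46,35)),
(S,sc((348,418)),1,(-100,75,0)),(S,sc((540,215)),1,(-100,-75,0)),(D,si((258,465)),1,(-100,-75,0)),(S,sc((365,142)),1,(0,-75,0)),(D,si((488,383)),1,(0,-75,0))]
def res(p): return np.concatenate([proj(c,(L if l else T)(p,X))[0]-uv for c,uv,l,X in obs])
r=least_squares(res,[.5,-.0,0,.1],loss="soft_l1");print(r.x,res(r.x).reshape(-1,2).round(1).tolist())
np.save("chest.npy",r.x)
E
python3 fit.py
```

```text
coupling top (array([440.55593307, 134.55393634,  38.84031053]), [array([-0.2, -0.1]), array([-0.1,  0.1])])
[439.28918356 135.26422341  41.        ] [440.12399956 132.40019524  41.        ]
reducer top38 [435.83955694  22.83234097  38.        ] [436.62280739  20.72948632  38.        ]
tape [ 582.155977   -385.41823956   14.        ]
bar+y (array([ 380.35423473, -294.11475806,  115.57385115]), [array([0.1, 0.1]), array([ 0.1, -0.1])])
bar-y (array([ 364.7919219 , -387.60451283,  118.1413181 ]), [array([-0.5, -0.4]), array([-0.7,  0.5])])
front+y [ 401.32401312 -278.01087618   66.        ]
front-y (array([ 380.02854374, -418.43397924,   80.40967265]), [array([0.9, 0.8]), array([ 1.2, -0.9])])
hinge-y (array([ 475.97668578, -431.12948428,   67.88868179]), [array([0.2, 0.1]), array([ 0.2, -0.2])])
stop (array([ 529.83530427, -288.61457502,  119.70986475]), [array([0.9, 0.9]), array([ 1. , -0.9])])
[ 0.43717491 -0.34923181 -0.13486997  0.12958482] [[0.2, 1.4], [0.2, 0.1], [0.6, -0.1], [-1.8, 0.1], [0.0, 0.2], [-0.2, -0.0], [-0.3, -0.5], [1.2, 1.7], [0.2, -0.7], [-0.3, 0.7], [0.1, -0.1]]
```

```bash
cat >> h.py <<'E'
from scipy.spatial.transform import Rotation as Ro
def pose(s=None):
    s=s or sense();q=np.array(s["ee_rot"]);return np.array(s["eef_pos"]),Ro.from_quat(np.r_[q[1:],q[0]])
CH=None
try: CH=np.load("chest.npy")
except Exception: pass
def c2w(X):
    X=np.atleast_2d(np.array(X,float));c,s=np.cos(CH[2]),np.sin(CH[2])
    return np.c_[CH[0]*1000+c*X[:,0]-s*X[:,1],CH[1]*1000+s*X[:,0]+c*X[:,1],X[:,2]]
def w2c(X):
    X=np.atleast_2d(np.array(X,float))-[CH[0]*1000,CH[1]*1000,0];c,s=np.cos(CH[2]),np.sin(CH[2])
    return np.c_[c*X[:,0]+s*X[:,1],-s*X[:,0]+c*X[:,1],X[:,2]]
def bar(th):
    a=th+np.arctan2(35,120);return c2w([50-125*np.cos(a),0,66+125*np.sin(a)])[0]
E
python3 - <<'E'
from h import *
p,R=pose();print(p,R.as_matrix().round(3).tolist())
for g in (1,-1):
    z=g*np.array([np.cos(CH[2]),np.sin(CH[2]),0]);y=np.array([0,0,-1.]);x=np.cross(y,z)
    W=Ro.from_matrix(np.c_[x,y,z]);print("rotvec tool",(R.inv()*W).as_rotvec().round(3))
print("bar",bar(CH[3]),bar(0),bar(1.6),bar(1.92))
S=cap("scene");print("cab",onz(S,(195,345),0),onz(S,(270,270),0))
cap("side","si_stop.png",(330,200,410,270),8)
cap("scene","sc_stop.png",(330,120,380,180),10)
E
```

```text
[160.04364935 499.9814676  231.22982069] [[0.952, -0.0, 0.305], [-0.305, -0.0, 0.952], [-0.0, -1.0, -0.0]]
rotvec tool [0.    1.396 0.   ]
rotvec tool [ 0.    -1.746 -0.   ]
bar [ 373.28929436 -340.56293429  116.21324109] [ 367.81059325 -339.81950897  101.        ] [ 524.86034535 -361.13017386  184.92684908] [ 559.99488929 -365.89771079  166.78221905]
cab [535.73729606 296.35275208   0.        ] [516.03080512  70.29848394   0.        ]
```

View pics/si_stop.png

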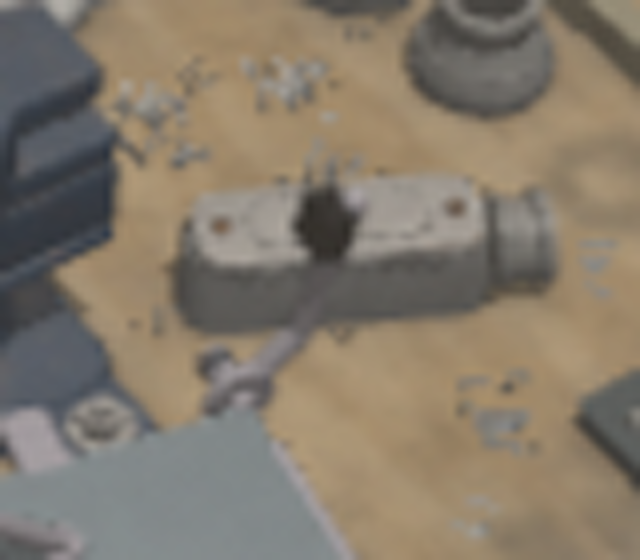

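View pics/sc_stop.png

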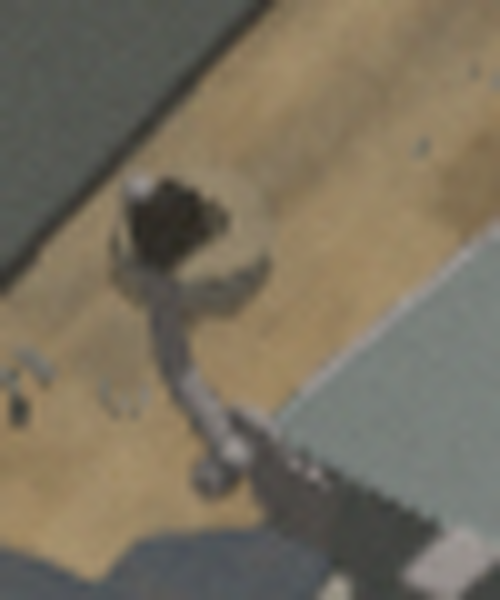

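```bash
cat >> h.py <<'E'
import json
def Rdown(yaw): # tool y down, tool z at world yaw
    z=np.array([np.cos(yaw),np.sin(yaw),0]);y=np.array([0,0,-1.]);return Ro.from_matrix(np.c_[np.cross(y,z),y,z])
def plan(way,p=None,R=None,step=40,ang=.12):
    """way: list of (pos,R); prints rows"""
    if p is None: p,R=pose()
    rows=[]
    for q,W in way:
        q=np.array(q,float);n=int(max(np.ceil(np.linalg.norm(q-p)/step),np.ceil((R.inv()*W).magnitude()/ang),1))
        rv=(R.inv()*W).as_rotvec()
        for i in range(n):
            a=R*Ro.from_rotvec(rv*i/n);d=a.inv().apply((q-p)/n);w=rv/n
            r={k:round(float(v),1) for k,v in zip(("tx","ty","tz"),d) if abs(v)>.05}
            r.update({k:round(float(v),3) for k,v in zip(("wx","wy","wz"),w) if abs(v)>5e-4});rows.append(r)
        p,R=q,W
    for i in range(0,len(rows),10):print(json.dumps(rows[i:i+10]))
E
python3 - <<'E'
from h import *
S=cap("scene");D=cap("side")
X,e=tri((S,(347.3,141.7)),(D,(370.1,227.2)));c=w2c(X)[0];print(X,c,e,"pad angle",np.arctan2(c[2]-66,-(c[0]-50)), np.hypot(c[2]-66,c[0]-50))
p,R=pose()
plan([((400,60,300),R*Ro.from_rotvec([0,.8,0])),((373,-341,210),Rdown(CH[2]))])
E
```

```text
[ 525.38352232 -276.40301837  134.10395454] [ 77.61490764  84.02808042 134.10395454] [array([-0.2, -0.2]), array([-0.2,  0.2])] pad angle 1.956019361391773 73.48967102894672
[{"tx": 27.9, "ty": -5.3, "tz": -26.6, "wy": 0.062}, {"tx": 29.5, "ty": -5.3, "tz": -24.8, "wy": 0.062}, {"tx": 31.0, "ty": -5.3, "tz": -23.0, "wy": 0.062}, {"tx": 32.3, "ty": -5.3, "tz": -21.0, "wy": 0.062}, {"tx": 33.5, "ty": -5.3, "tz": -19.0, "wy": 0.062}, {"tx": 34.6, "ty": -5.3, "tz": -16.9, "wy": 0.062}, {"tx": 35.6, "ty": -5.3, "tz": -14.7, "wy": 0.062}, {"tx": 36.5, "ty": -5.3, "tz": -12.5, "wy": 0.062}, {"tx": 37.2, "ty": -5.3, "tz": -10.3, "wy": 0.062}, {"tx": 37.7, "ty": -5.3, "tz": -8.0, "wy": 0.062}]
[{"tx": 38.1, "ty": -5.3, "tz": -5.6, "wy": 0.062}, {"tx": 38.4, "ty": -5.3, "tz": -3.3, "wy": 0.062}, {"tx": 38.5, "ty": -5.3, "tz": -0.9, "wy": 0.062}, {"tx": 31.6, "ty": 8.2, "tz": -18.4, "wy": 0.054}, {"tx": 32.5, "ty": 8.2, "tz": -16.7, "wy": 0.054}, {"tx": 33.4, "ty": 8.2, "tz": -14.9, "wy": 0.054}, {"tx": 34.1, "ty": 8.2, "tz": -13.1, "wy": 0.054}, {"tx": 34.8, "ty": 8.2, "tz": -11.2, "wy": 0.054}, {"tx": 35.3, "ty": 8.2, "tz": -9.3, "wy": 0.054}, {"tx": 35.8, "ty": 8.2, "tz": -7.4, "wy": 0.054}]
[{"tx": 36.1, "ty": 8.2, "tz": -5.4, "wy": 0.054}, {"tx": 36.4, "ty": 8.2, "tz": -3.5, "wy": 0.054}, {"tx": 36.5, "ty": 8.2, "tz": -1.5, "wy": 0.054}, {"tx": 36.5, "ty": 8.2, "tz": 0.5, "wy": 0.054}]
```

```bash
python3 -m handwheel '[{"tx":28,"ty":-5.3,"tz":-26.6,"wy":0.062},{"tx":29.5,"ty":-5.3,"tz":-24.8,"wy":0.062},{"tx":31,"ty":-5.3,"tz":-23,"wy":0.062},{"tx":32.3,"ty":-5.3,"tz":-21,"wy":0.062},{"tx":33.5,"ty":-5.3,"tz":-19,"wy":0.062},{"tx":34.6,"ty":-5.3,"tz":-17,"wy":0.062},{"tx":35.6,"ty":-5.3,"tz":-14.7,"wy":0.062},{"tx":36.5,"ty":-5.3,"tz":-12.5,"wy":0.062},{"tx":37.2,"ty":-5.3,"tz":-10.3,"wy":0.062},{"tx":37.7,"ty":-5.3,"tz":-8,"wy":0.062}]' && python3 -m handwheel '[{"tx":38.1,"ty":-5.3,"tz":-5.6,"wy":0.062},{"tx":38.4,"ty":-5.3,"tz":-3.3,"wy":0.062},{"tx":38.5,"ty":-5.3,"tz":-0.9,"wy":0.062},{"tx":31.6,"ty":8.2,"tz":-18.4,"wy":0.054},{"tx":32.5,"ty":8.2,"tz":-16.7,"wy":0.054},{"tx":33.4,"ty":8.2,"tz":-14.9,"wy":0.054},{"tx":34.1,"ty":8.2,"tz":-13.1,"wy":0.054},{"tx":34.8,"ty":8.2,"tz":-11.2,"wy":0.054},{"tx":35.3,"ty":8.2,"tz":-9.3,"wy":0.054},{"tx":35.8,"ty":8.2,"tz":-7.4,"wy":0.054}]' && python3 -m handwheel '[{"tx":36.1,"ty":8.2,"tz":-5.4,"wy":0.054},{"tx":36.4,"ty":8.2,"tz":-3.5,"wy":0.054},{"tx":36.5,"ty":8.2,"tz":-1.5,"wy":0.054},{"tx":36.5,"ty":8.2,"tz":0.5,"wy":0.054}, {}, {}]'
python3 - <<'E'
from h import *
print(sense()["joints"].round(3))
plan([((373.3,-340.6,210),Rdown(CH[2]))])
cap("wrist","w1.png",None,1.2);cap("scene","s1.png",(330,80,470,210),5)
E
```

```text
[ 1.038  0.313  1.498 -0.     1.331 -0.223]
[{"tx": 20.9, "ty": 1.0, "tz": -33.4, "wy": 0.063}, {"tx": 23.0, "ty": 1.0, "tz": -32.0, "wy": 0.063}, {"tx": 24.9, "ty": 1.0, "tz": -30.5, "wy": 0.063}, {"tx": 26.8, "ty": 1.0, "tz": -28.9, "wy": 0.063}, {"tx": 28.6, "ty": 1.0, "tz": -27.1, "wy": 0.063}, {"tx": 30.3, "ty": 1.0, "tz": -25.3, "wy": 0.063}, {"tx": 31.8, "ty": 1.0, "tz": -23.3, "wy": 0.063}, {"tx": 33.2, "ty": 1.0, "tz": -21.2, "wy": 0.063}, {"tx": 34.5, "ty": 1.0, "tz": -19.1, "wy": 0.063}, {"tx": 35.6, "ty": 1.0, "tz": -16.8, "wy": 0.063}]
[{"tx": 36.6, "ty": 1.0, "tz": -14.6, "wy": 0.063}, {"tx": 37.5, "ty": 1.0, "tz": -12.2, "wy": 0.063}, {"tx": 38.2, "ty": 1.0, "tz": -9.8, "wy": 0.063}, {"tx": 38.7, "ty": 1.0, "tz": -7.4, "wy": 0.063}, {"tx": 39.1, "ty": 1.0, "tz": -4.9, "wy": 0.063}, {"tx": 39.3, "ty": 1.0, "tz": -2.4, "wy": 0.063}, {"tx": 39.4, "ty": 1.0, "tz": 0.1, "wy": 0.063}, {"tx": 39.3, "ty": 1.0, "tz": 2.6, "wy": 0.063}, {"tx": 39.1, "ty": 1.0, "tz": 5.1, "wy": 0.063}, {"tx": 38.7, "ty": 1.0, "tz": 7.6, "wy": 0.063}]
[{"tx": 38.1, "ty": 1.0, "tz": 10.0, "wy": 0.063}, {"tx": 37.4, "ty": 1.0, "tz": 12.4, "wy": 0.063}]invalid input
```

The call was refused, probably because rows need every key. I'll try a single full row.

```bash
python3 -m handwheel '[{"grip":85,"tx":28,"ty":-5.3,"tz":-26.6,"wx":0,"wy":0.062,"wz":0}]'
```

```text
time_s: 0.88
eef_pos: [177.0, 468.1, 235.4]
ee_rot: [-0.695, 0.695, -0.13, 0.129]
force: [1.6, 0.7, 0.1]
grip_width: 0.996
```

```bash
python3 -m handwheel '[{"grip":85,"tx":29.5,"ty":-5.3,"tz":-24.8,"wx":0,"wy":0.062,"wz":0},{"grip":85,"tx":31,"ty":-5.3,"tz":-23,"wx":0,"wy":0.062,"wz":0},{"grip":85,"tx":32.3,"ty":-5.3,"tz":-21,"wx":0,"wy":0.062,"wz":0},{"grip":85,"tx":33.5,"ty":-5.3,"tz":-19,"wx":0,"wy":0.062,"wz":0},{"grip":85,"tx":34.6,"ty":-5.3,"tz":-17,"wx":0,"wy":0.062,"wz":0},{"grip":85,"tx":35.6,"ty":-5.3,"tz":-14.7,"wx":0,"wy":0.062,"wz":0},{"grip":85,"tx":36.5,"ty":-5.3,"tz":-12.5,"wx":0,"wy":0.062,"wz":0},{"grip":85,"tx":37.2,"ty":-5.3,"tz":-10.3,"wx":0,"wy":0.062,"wz":0},{"grip":85,"tx":37.7,"ty":-5.3,"tz":-8,"wx":0,"wy":0.062,"wz":0},{"grip":85,"tx":38,"ty":-5.3,"tz":-5.6,"wx":0,"wy":0.062,"wz":0}]'
python3 - <<'E'
from h import *
plan([((400,60,300),Rdown(.44)),((373.3,-340.6,210),Rdown(CH[2]))])
E
```

```text
time_s: 1.72
eef_pos: [362.7, 125.5, 290.2]
ee_rot: [0.622, -0.621, 0.337, -0.338]
force: [0.7, 0.9, 0.2]
grip_width: 0.999
[{"tx": 37.6, "ty": -4.9, "tz": -2.2, "wy": 0.068}, {"tx": 37.7, "ty": -4.9, "tz": 0.4, "wy": 0.068}, {"tx": 31.9, "ty": 8.2, "tz": -17.7, "wy": 0.052}, {"tx": 32.8, "ty": 8.2, "tz": -16.0, "wy": 0.052}, {"tx": 33.6, "ty": 8.2, "tz": -14.3, "wy": 0.052}, {"tx": 34.3, "ty": 8.2, "tz": -12.5, "wy": 0.052}, {"tx": 34.9, "ty": 8.2, "tz": -10.7, "wy": 0.052}, {"tx": 35.4, "ty": 8.2, "tz": -8.9, "wy": 0.052}, {"tx": 35.8, "ty": 8.2, "tz": -7.0, "wy": 0.052}, {"tx": 36.1, "ty": 8.2, "tz": -5.1, "wy": 0.052}]
[{"tx": 36.4, "ty": 8.2, "tz": -3.2, "wy": 0.052}, {"tx": 36.5, "ty": 8.2, "tz": -1.3, "wy": 0.052}, {"tx": 36.5, "ty": 8.2, "tz": 0.6, "wy": 0.052}]
```

```bash
python3 -m handwheel '[{"grip":85,"tx":37.6,"ty":-4.9,"tz":-2.2,"wx":0,"wy":0.068,"wz":0},{"grip":85,"tx":37.7,"ty":-4.9,"tz":0.4,"wx":0,"wy":0.068,"wz":0},{"grip":85,"tx":31.9,"ty":8.2,"tz":-17.7,"wx":0,"wy":0.052,"wz":0},{"grip":85,"tx":32.8,"ty":8.2,"tz":-16,"wx":0,"wy":0.052,"wz":0},{"grip":85,"tx":33.6,"ty":8.2,"tz":-14.3,"wx":0,"wy":0.052,"wz":0},{"grip":85,"tx":34.3,"ty":8.2,"tz":-12.5,"wx":0,"wy":0.052,"wz":0},{"grip":85,"tx":35,"ty":8.2,"tz":-10.7,"wx":0,"wy":0.052,"wz":0},{"grip":85,"tx":35.4,"ty":8.2,"tz":-8.9,"wx":0,"wy":0.052,"wz":0},{"grip":85,"tx":35.8,"ty":8.2,"tz":-7,"wx":0,"wy":0.052,"wz":0},{"grip":85,"tx":36,"ty":8.2,"tz":-5,"wx":0,"wy":0.052,"wz":0}]';python3 -m handwheel '[{"grip":60,"tx":36.4,"ty":8.2,"tz":-3.2,"wx":0,"wy":0.052,"wz":0},{"grip":60,"tx":36.5,"ty":8.2,"tz":-1.3,"wx":0,"wy":0.052,"wz":0},{"grip":60,"tx":36.5,"ty":8.2,"tz":0.6,"wx":0,"wy":0.052,"wz":0},{"grip":60,"tx":0,"ty":0,"tz":0,"wx":0,"wy":0,"wz":0},{"grip":60,"tx":0,"ty":0,"tz":0,"wx":0,"wy":0,"wz":0}]'
python3 - <<'E'
from h import *
print(sense()["joints"].round(3))
plan([((373.3,-340.6,97),Rdown(CH[2]))])
cap("wrist","w1.png",None,1.2);cap("scene","s1.png",(330,80,470,210),5)
E
```

```text
time_s: 2.55
eef_pos: [381.1, -231.3, 233.6]
ee_rot: [0.506, -0.506, 0.494, -0.494]
force: [0.2, 0.6, 0.0]
grip_width: 0.998
time_s: 2.97
eef_pos: [374.4, -339.8, 208.4]
ee_rot: [0.466, -0.466, 0.532, -0.531]
force: [0.0, 1.2, 0.0]
grip_width: 0.704
[-0.969  0.29   1.59   0.     1.263 -0.838]
[{"tx": 0.4, "ty": 37.1, "tz": -0.3, "wy": 0.001}, {"tx": 0.3, "ty": 37.1, "tz": -0.3, "wy": 0.001}, {"tx": 0.3, "ty": 37.1, "tz": -0.3, "wy": 0.001}]
```

View pics/w1.png

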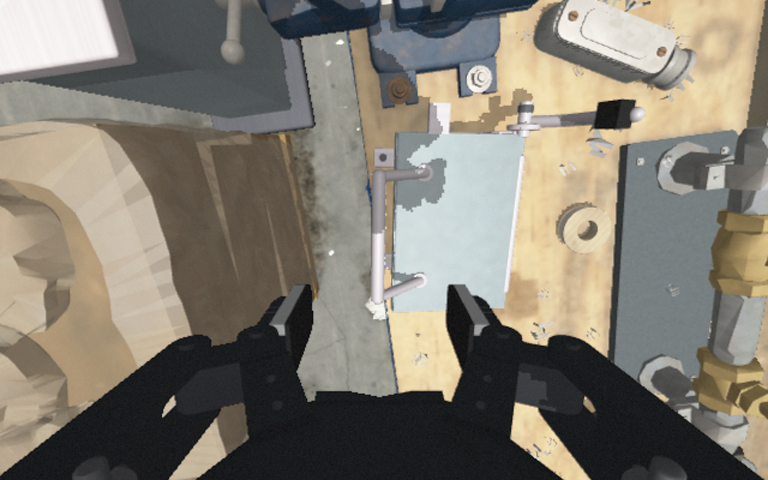

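View pics/s1.png

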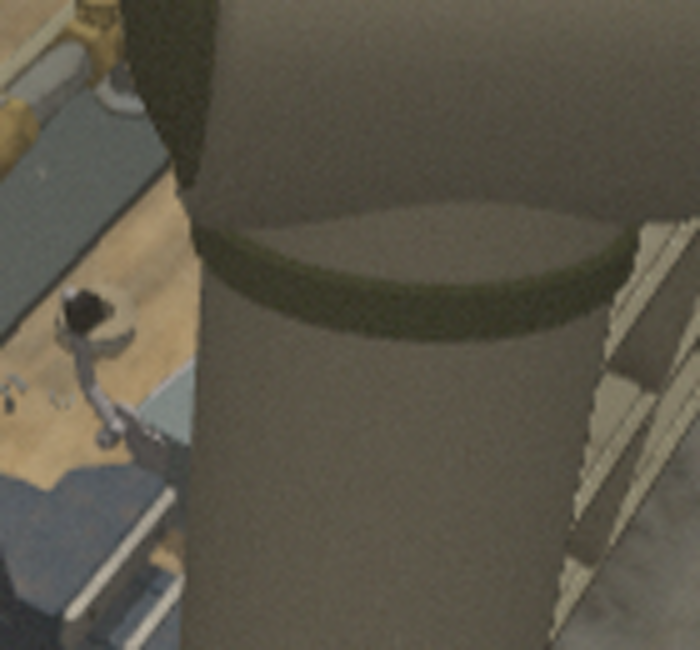

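The wrist view shows the bar at (378,175)–(378,300), centred between the jaws. I check its position by ray and then descend.

```bash
python3 - <<'E'
from h import *
W=cap("wrist")
print(onz(W,np.array([378.5,237])/1.2,116.2),bar(CH[3]))
print(proj(W,[bar(.13),*c2w([[50,0,66],[50,75,66],[50,-75,66],[-50,-75,66]])])*1.2)
E
python3 -m handwheel '[{"grip":50,"tx":0,"ty":37,"tz":0,"wx":0,"wy":0,"wz":0},{"grip":40,"tx":0,"ty":37,"tz":-1,"wx":0,"wy":0,"wz":0},{"grip":40,"tx":1,"ty":25,"tz":0,"wx":0,"wy":0,"wz":0},{"grip":40,"tx":0,"ty":13,"tz":0,"wx":0,"wy":0,"wz":0},{"grip":40,"tx":0,"ty":0,"tz":0,"wx":0,"wy":0,"wz":0},{"grip":40,"tx":0,"ty":0,"tz":0,"wx":0,"wy":0,"wz":0}]'
python3 - <<'E'
from h import *
cap("wrist","w2.png",None,1.2);cap("side","s2.png",(310,205,430,305),6)
print(sense()["wrist_torque"])
E
```

```text
[ 376.37530143 -333.02091388  116.2       ] [ 373.28929436 -340.56293429  116.21324109]
[[375.64470121 247.47247864]
 [507.46712489 231.46581132]
 [517.58633972 141.91075703]
 [498.64715788 309.52252213]
 [391.28899713 308.86440764]]
time_s: 3.62
eef_pos: [374.3, -339.0, 97.9]
ee_rot: [-0.467, 0.467, -0.531, 0.531]
force: [-0.3, -0.2, 1.1]
grip_width: 0.468
[ 0.0261151  -0.03196783 -0.00191407]
```

View pics/w2.png

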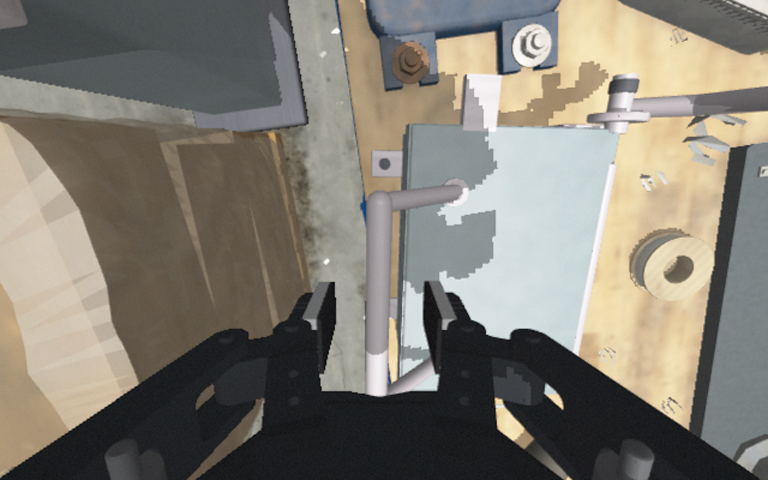

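View pics/s2.png

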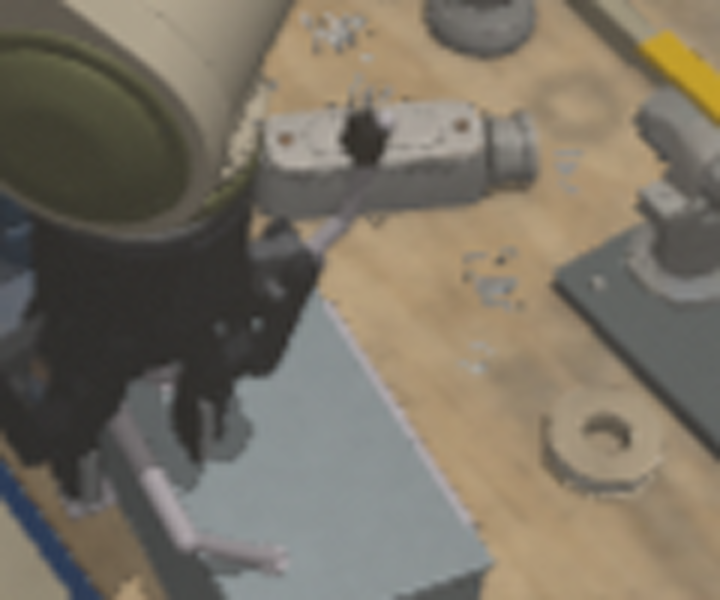

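The jaws straddle the bar, which runs along column 377 between pads at 333 and 425. I close with 30 N.

```bash
python3 -m handwheel '[{"grip":4,"tx":0,"ty":0,"tz":0,"wx":0,"wy":0,"wz":0},{"grip":4,"tx":0,"ty":0,"tz":0,"wx":0,"wy":0,"wz":0},{"grip":4,"tx":0,"ty":0,"tz":0,"wx":0,"wy":0,"wz":0},{"grip":4,"tx":0,"ty":0,"tz":0,"wx":0,"wy":0,"wz":0},{"grip":4,"tx":0,"ty":0,"tz":0,"wx":0,"wy":0,"wz":0},{"grip":4,"tx":0,"ty":0,"tz":0,"wx":0,"wy":0,"wz":0},{"grip":4,"tx":0,"ty":0,"tz":0,"wx":0,"wy":0,"wz":0},{"grip":4,"tx":0,"ty":0,"tz":0,"wx":0,"wy":0,"wz":0}]' 30
python3 - <<'E'
from h import *
s=sense();print(s["wrist_torque"],s["force"],s["grip_width"])
p,R=pose(); g=p+R.apply([0,-19,0]); h=c2w([50,0,66])[0]
c=w2c(g)[0]-[50,0,66];print("bar rel hinge",c,np.hypot(c[0],c[2]),"th",np.arctan2(c[2],-c[0])-np.arctan2(35,120))
# arc rows (tool z = chest x, tool y = down)
th0=np.arctan2(c[2],-c[0])-.2838
def rows(a,b,n):
    t=np.linspace(a,b,n+1)+.2838;x=-125*np.cos(t);z=125*np.sin(t)
    print([(round(-d,1),round(e,1)) for d,e in zip(np.diff(z),np.diff(x))])
rows(th0,1.0,16)
rows(1.0,1.56,10)
E
```

```text
time_s: 4.38
eef_pos: [373.3, -339.7, 97.8]
ee_rot: [0.466, -0.467, 0.531, -0.531]
force: [-5.8, 1.0, 4.5]
grip_width: 0.102
[ 0.06986536  0.79603892 -0.13056906] [-5.77422561  1.01959775  4.54042461] 0.10195485961961993
bar rel hinge [-114.54831139    0.84290116   50.80267494] 125.30852893481213 th 0.13364492322118804
[(np.float64(-6.1), np.float64(2.9)), (np.float64(-5.9), np.float64(3.2)), (np.float64(-5.8), np.float64(3.6)), (np.float64(-5.6), np.float64(3.9)), (np.float64(-5.3), np.float64(4.2)), (np.float64(-5.1), np.float64(4.4)), (np.float64(-4.9), np.float64(4.7)), (np.float64(-4.6), np.float64(5.0)), (np.float64(-4.3), np.float64(5.2)), (np.float64(-4.0), np.float64(5.4)), (np.float64(-3.7), np.float64(5.6)), (np.float64(-3.4), np.float64(5.8)), (np.float64(-3.1), np.float64(6.0)), (np.float64(-2.8), np.float64(6.2)), (np.float64(-2.4), np.float64(6.3)), (np.float64(-2.1), np.float64(6.4))]
[(np.float64(-1.8), np.float64(6.8)), (np.float64(-1.4), np.float64(6.9)), (np.float64(-1.0), np.float64(6.9)), (np.float64(-0.6), np.float64(7.0)), (np.float64(-0.2), np.float64(7.0)), (np.float64(0.1), np.float64(7.0)), (np.float64(0.5), np.float64(7.0)), (np.float64(0.9), np.float64(6.9)), (np.float64(1.3), np.float64(6.9)), (np.float64(1.7), np.float64(6.8))]
```

```bash
python3 -m handwheel '[{"grip":4,"tx":0,"ty":-6.1,"tz":2.9,"wx":0,"wy":0,"wz":0},{"grip":4,"tx":0,"ty":-5.9,"tz":3.2,"wx":0,"wy":0,"wz":0},{"grip":4,"tx":0,"ty":-5.8,"tz":3.6,"wx":0,"wy":0,"wz":0},{"grip":4,"tx":0,"ty":-5.6,"tz":3.9,"wx":0,"wy":0,"wz":0},{"grip":4,"tx":0,"ty":-5.3,"tz":4.2,"wx":0,"wy":0,"wz":0},{"grip":4,"tx":0,"ty":-5.1,"tz":4.4,"wx":0,"wy":0,"wz":0},{"grip":4,"tx":0,"ty":-4.9,"tz":4.7,"wx":0,"wy":0,"wz":0},{"grip":4,"tx":0,"ty":-4.6,"tz":5,"wx":0,"wy":0,"wz":0}]'
cat > st.py <<'E'
from h import *
s=sense();p,R=pose(s);g=p+R.apply([0,-19,0]);c=w2c(g)[0]-[50,0,66]
a=np.arctan2(c[2],-c[0]);f=Ro.from_euler('z',-CH[2]).apply(s["force"])
t=np.array([np.sin(a),0,np.cos(a)]);r=np.array([-np.cos(a),0,np.sin(a)])
print("t%.2f th %.4f rad %.1f y %.1f | resist %.2f radial %.2f fy %.2f |"%(s["time_s"],a-.2838,np.hypot(c[0],c[2]),c[1],-f@t,f@r,f[1]),s["wrist_torque"].round(2),round(s["grip_width"],3),R.as_matrix().round(3)[2].tolist())
E
python3 st.py
```

```text
time_s: 5.05
eef_pos: [401.9, -343.8, 141.7]
ee_rot: [0.465, -0.469, 0.534, -0.529]
force: [-28.4, 3.1, 18.4]
grip_width: 0.103
t5.05 th 0.5523 rad 127.6 y 0.6 | resist 8.86 radial 32.87 fy -0.73 | [ 0.44  4.63 -0.12] 0.103 [-0.0, -1.0, -0.009]
```

The radial load is about 33 N, which means the tool is inside the arc. I back off radially and re-estimate.

```bash
python3 -m handwheel '[{"grip":4,"tx":0,"ty":-1.2,"tz":-1,"wx":0,"wy":0,"wz":0},{"grip":4,"tx":0,"ty":-1.2,"tz":-1,"wx":0,"wy":0,"wz":0},{"grip":4,"tx":0,"ty":0,"tz":0,"wx":0,"wy":0,"wz":0}]'; python3 st.py
```

```text
time_s: 5.3
eef_pos: [402.9, -344.0, 143.1]
ee_rot: [-0.466, 0.467, -0.531, 0.531]
force: [-5.0, -3.4, -1.3]
grip_width: 0.102
t5.30 th 0.5644 rad 128.1 y 0.6 | resist 4.26 radial 1.97 fy -4.02 | [-0.58  0.91 -0.13] 0.102 [0.001, -1.0, -0.001]
```

```bash
cat > arc.py <<'E'
import sys
from h import *
dx,dz,to,n=map(float,sys.argv[1:5]);n=int(n)
p,R=pose();c=w2c(p+R.apply([0,-19,0]))[0]-[50+dx,0,66+dz]
a=np.arctan2(c[2],-c[0]);r=np.hypot(c[0],c[2]);print("th",a-.2838,"r",r)
t=np.linspace(a,to+.2838,n+1);x=-r*np.cos(t);z=r*np.sin(t)
print([(round(-float(d),1),round(float(e),1)) for d,e in zip(np.diff(z),np.diff(x))])
E
python3 arc.py 2.5 6 1.0 9
```

```text
th 0.5177266522099377 r 125.35334947184117
[(-4.5, 4.9), (-4.3, 5.2), (-4.0, 5.4), (-3.7, 5.6), (-3.4, 5.8), (-3.1, 6.0), (-2.7, 6.1), (-2.4, 6.3), (-2.1, 6.4)]
```

```bash
python3 -m handwheel '[{"grip":4,"tx":0,"ty":-4.5,"tz":4.9,"wx":0,"wy":0,"wz":0},{"grip":4,"tx":0,"ty":-4.3,"tz":5.2,"wx":0,"wy":0,"wz":0},{"grip":4,"tx":0,"ty":-4,"tz":5.4,"wx":0,"wy":0,"wz":0},{"grip":4,"tx":0,"ty":-3.7,"tz":5.6,"wx":0,"wy":0,"wz":0},{"grip":4,"tx":0,"ty":0,"tz":0,"wx":0,"wy":0,"wz":0}]'; python3 st.py; python3 arc.py 2.5 6 1.1 8
```

```text
time_s: 5.72
eef_pos: [424.4, -347.1, 160.4]
ee_rot: [-0.466, 0.467, -0.531, 0.532]
force: [-5.0, -3.3, 5.6]
grip_width: 0.099
t5.72 th 0.7803 rad 129.7 y 0.5 | resist 1.23 radial 7.07 fy -3.95 | [-0.45  0.85 -0.12] 0.099 [0.002, -1.0, -0.0]
th 0.7397915291002821 r 125.7654819182154
[(-2.8, 4.9), (-2.6, 5.0), (-2.4, 5.1), (-2.2, 5.2), (-1.9, 5.3), (-1.7, 5.4), (-1.4, 5.5), (-1.2, 5.5)]
```

```bash
python3 -m handwheel '[{"grip":4,"tx":0,"ty":-3.2,"tz":4.9,"wx":0,"wy":0,"wz":0},{"grip":4,"tx":0,"ty":-2.8,"tz":5,"wx":0,"wy":0,"wz":0},{"grip":4,"tx":0,"ty":-2.6,"tz":5.1,"wx":0,"wy":0,"wz":0},{"grip":4,"tx":0,"ty":-2.4,"tz":5.2,"wx":0,"wy":0,"wz":0},{"grip":4,"tx":0,"ty":-2.1,"tz":5.3,"wx":0,"wy":0,"wz":0},{"grip":4,"tx":0,"ty":-1.9,"tz":5.4,"wx":0,"wy":0,"wz":0},{"grip":4,"tx":0,"ty":-1.4,"tz":5.5,"wx":0,"wy":0,"wz":0},{"grip":4,"tx":0,"ty":0,"tz":0,"wx":0,"wy":0,"wz":0},{"grip":4,"tx":0,"ty":0,"tz":0,"wx":0,"wy":0,"wz":0}]'; python3 st.py; python3 arc.py 2.5 6.5 1.5 10
```

```text
time_s: 6.47
eef_pos: [460.5, -352.3, 176.6]
ee_rot: [-0.466, 0.467, -0.53, 0.532]
force: [-2.1, -6.5, 1.2]
grip_width: 0.101
t6.47 th 1.0855 rad 132.3 y 0.2 | resist 0.91 radial 1.41 fy -6.72 | [-1.1   0.47 -0.15] 0.101 [0.003, -1.0, 0.001]
th 1.0557885448014945 r 126.4481175298207
[(-1.2, 5.5), (-0.9, 5.5), (-0.7, 5.6), (-0.4, 5.6), (-0.2, 5.6), (0.1, 5.6), (0.3, 5.6), (0.6, 5.6), (0.8, 5.6), (1.1, 5.5)]
```

Run:
```python
from h import *
cap("wrist","w3.png",None,1.2);cap("side","s3.png",(300,165,440,285),5)
```

```text
(no output)
```

View pics/s3.png

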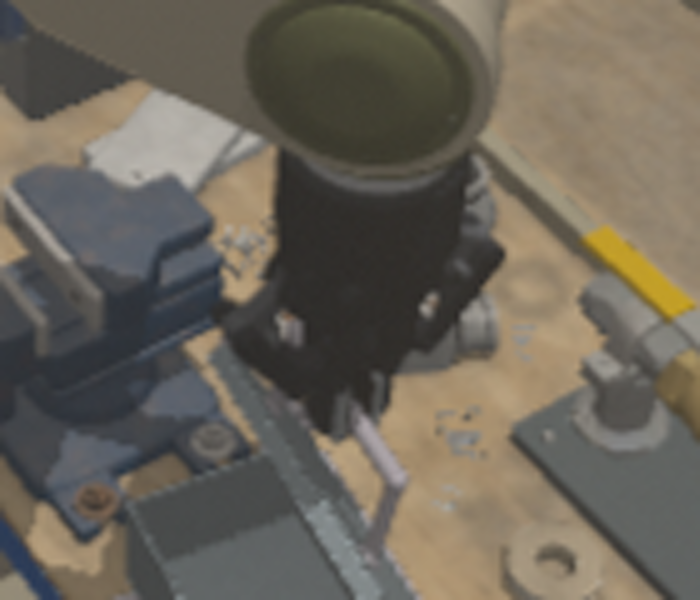

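View pics/w3.png

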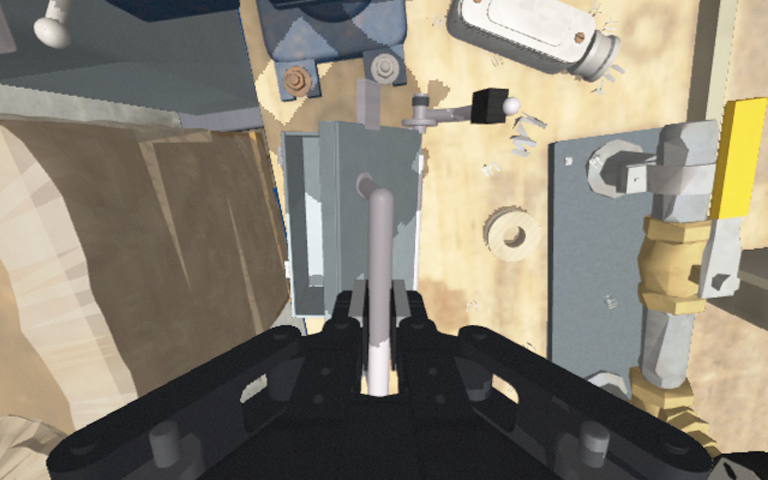

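Run:
```python
from h import *
D=cap("side");W=cap("wrist")
def ony(c,uv,yc):
    o,d=ray(c,uv);oc=w2c(o)[0];e=w2c(o+d)[0]-oc
    return oc+e*(yc-oc[1])/e[1]
P=ony(D,((400+.5)/5-.5+300,(475+.5)/5-.5+165),-46);c=P-[50,0,66];print(P,np.hypot(c[0],c[2]),np.arctan2(c[2],-c[0])-.2838)
# overlay predicted bar -y end for thetas
for th in (1.0,1.05,1.1):
    b=w2c(bar(th))[0];b[1]=-46;print(th,(proj(D,c2w(b))[0]-[300,165])*5, (proj(W,c2w(b*[1,-1,1]))[0])*1.2)
p,R=pose();print("tcp",w2c(p))
```

```text
[ 24.08842061 -46.         190.79739659] 127.4590135783352 1.0822759081568851
1.0 [377.41578044 487.64643746] [354.73207566 206.11900973]
1.05 [390.22072334 480.49020576] [369.90722461 206.94095417]
1.1 [403.09610716 473.72239647] [385.61436651 207.64008334]
tcp [[2.35675452e+01 1.26387746e-01 1.76576837e+02]]
```

The side view puts the bar about 14 mm above the TCP, so it has slid about 5 mm along the pads but is held well. I use 14 mm from here on.

```bash
sed -i 's/\[0,-19,0\]/[0,-14,0]/' st.py arc.py; python3 st.py; python3 arc.py 0 2 1.5 10
```

```text
t6.67 th 1.0778 rad 127.4 y 0.2 | resist -0.77 radial 0.41 fy -7.10 | [-1.15  0.37 -0.1 ] 0.109 [0.003, -1.0, 0.001]
th 1.0744545388091808 r 125.39847579905849
[(-1.0, 5.2), (-0.8, 5.3), (-0.6, 5.3), (-0.3, 5.3), (-0.1, 5.3), (0.1, 5.3), (0.3, 5.3), (0.6, 5.3), (0.8, 5.3), (1.0, 5.2)]
```

```bash
python3 -m handwheel '[{"grip":4,"tx":0.2,"ty":-1,"tz":5.2,"wx":0,"wy":0,"wz":0},{"grip":4,"tx":0.2,"ty":-0.8,"tz":5.3,"wx":0,"wy":0,"wz":0},{"grip":4,"tx":0.2,"ty":-0.6,"tz":5.3,"wx":0,"wy":0,"wz":0},{"grip":4,"tx":0.2,"ty":-0.3,"tz":5.3,"wx":0,"wy":0,"wz":0},{"grip":4,"tx":0.2,"ty":-0.1,"tz":5.3,"wx":0,"wy":0,"wz":0},{"grip":4,"tx":0.2,"ty":0.1,"tz":5.3,"wx":0,"wy":0,"wz":0},{"grip":4,"tx":0,"ty":0.3,"tz":5.3,"wx":0,"wy":0,"wz":0},{"grip":4,"tx":0,"ty":0.6,"tz":5.3,"wx":0,"wy":0,"wz":0},{"grip":4,"tx":0,"ty":0,"tz":0,"wx":0,"wy":0,"wz":0},{"grip":4,"tx":0,"ty":0,"tz":0,"wx":0,"wy":0,"wz":0}]'; python3 st.py; python3 arc.py 0 2 1.9 14
```

```text
time_s: 7.5
eef_pos: [502.8, -358.3, 178.5]
ee_rot: [-0.467, 0.467, -0.53, 0.532]
force: [1.2, -5.4, 4.1]
grip_width: 0.103
t7.50 th 1.4142 rad 127.6 y -0.2 | resist -1.37 radial 4.28 fy -5.23 | [-0.83  0.01 -0.18] 0.103 [0.002, -1.0, 0.002]
th 1.4162514049903412 r 125.56734489940476
[(0.6, 4.3), (0.8, 4.3), (0.9, 4.2), (1.1, 4.2), (1.2, 4.2), (1.4, 4.1), (1.5, 4.1), (1.6, 4.0), (1.8, 4.0), (1.9, 3.9), (2.0, 3.8), (2.2, 3.8), (2.3, 3.7), (2.4, 3.6)]
```

```bash
python3 -m handwheel '[{"grip":4,"tx":0.2,"ty":0.6,"tz":4.3,"wx":0,"wy":0,"wz":0},{"grip":4,"tx":0.2,"ty":0.8,"tz":4.3,"wx":0,"wy":0,"wz":0},{"grip":4,"tx":0,"ty":0.6,"tz":2.5,"wx":0,"wy":0,"wz":0},{"grip":4,"tx":0,"ty":0.3,"tz":1,"wx":0,"wy":0,"wz":0},{"grip":4,"tx":0,"ty":0.3,"tz":1,"wx":0,"wy":0,"wz":0},{"grip":4,"tx":0,"ty":0.3,"tz":1,"wx":0,"wy":0,"wz":0}]'; python3 st.py;python3 -m handwheel '[{"grip":4,"tx":0,"ty":0.3,"tz":1,"wx":0,"wy":0,"wz":0},{"grip":4,"tx":0,"ty":0.3,"tz":1,"wx":0,"wy":0,"wz":0},{"grip":4,"tx":0,"ty":0.3,"tz":1,"wx":0,"wy":0,"wz":0}]'; python3 st.py
```

```text
time_s: 8.0
eef_pos: [516.0, -360.3, 175.7]
ee_rot: [-0.466, 0.467, -0.531, 0.532]
force: [-4.9, -2.8, 7.4]
grip_width: 0.098
t8.00 th 1.5218 rad 127.2 y -0.3 | resist 6.03 radial 6.17 fy -3.45 | [-0.52  0.89 -0.21] 0.098 [0.002, -1.0, 0.0]
time_s: 8.25
eef_pos: [518.9, -360.7, 174.7]
ee_rot: [-0.466, 0.467, -0.531, 0.532]
force: [-4.2, -3.7, 6.5]
grip_width: 0.096
t8.25 th 1.5464 rad 127.0 y -0.4 | resist 5.19 radial 5.33 fy -4.22 | [-0.63  0.72 -0.16] 0.096 [0.002, -1.0, 0.0]
```

Moving baseline resistance is about 5.2–6 N. I now feel forward about 3 mm per call.

```bash
python3 -m handwheel '[{"grip":4,"tx":0,"ty":0.3,"tz":1,"wx":0,"wy":0,"wz":0},{"grip":4,"tx":0,"ty":0.3,"tz":1,"wx":0,"wy":0,"wz":0},{"grip":4,"tx":0,"ty":0.3,"tz":1,"wx":0,"wy":0,"wz":0}]'; python3 st.py;python3 -m handwheel '[{"grip":4,"tx":0,"ty":0.3,"tz":1,"wx":0,"wy":0,"wz":0},{"grip":4,"tx":0,"ty":0.3,"tz":1,"wx":0,"wy":0,"wz":0},{"grip":4,"tx":0,"ty":0.3,"tz":1,"wx":0,"wy":0,"wz":0}]'; python3 st.py
```

```text
time_s: 8.5
eef_pos: [521.9, -361.1, 173.9]
ee_rot: [-0.466, 0.467, -0.531, 0.532]
force: [-4.0, -3.8, 6.5]
grip_width: 0.1
t8.50 th 1.5709 rad 127.0 y -0.4 | resist 5.13 radial 5.27 fy -4.30 | [-0.55  0.88 -0.18] 0.1 [0.002, -1.0, 0.0]
time_s: 8.75
eef_pos: [524.9, -361.6, 172.8]
ee_rot: [-0.466, 0.467, -0.531, 0.532]
force: [-4.1, -4.3, 5.1]
grip_width: 0.105
t8.75 th 1.5958 rad 126.8 y -0.4 | resist 4.84 radial 3.82 fy -4.85 | [-0.7   0.74 -0.16] 0.105 [0.002, -1.0, 0.0]
```

```bash
python3 -m handwheel '[{"grip":4,"tx":0,"ty":0.3,"tz":1,"wx":0,"wy":0,"wz":0},{"grip":4,"tx":0,"ty":0.4,"tz":1,"wx":0,"wy":0,"wz":0},{"grip":4,"tx":0,"ty":0.3,"tz":1,"wx":0,"wy":0,"wz":0}]'; python3 st.py
```

```text
time_s: 9.0
eef_pos: [527.8, -362.0, 171.9]
ee_rot: [-0.466, 0.467, -0.531, 0.532]
force: [-4.8, -4.4, 5.7]
grip_width: 0.099
t9.00 th 1.6203 rad 126.8 y -0.4 | resist 5.82 radial 4.04 fy -5.03 | [-0.67  0.98 -0.14] 0.099 [0.002, -1.0, 0.0]
```

```bash
python3 -m handwheel '[{"grip":4,"tx":0.2,"ty":0.4,"tz":1,"wx":0,"wy":0,"wz":0},{"grip":4,"tx":0.2,"ty":0.4,"tz":1,"wx":0,"wy":0,"wz":0},{"grip":4,"tx":0.2,"ty":0.4,"tz":1,"wx":0,"wy":0,"wz":0}]'; python3 st.py
```

```text
time_s: 9.25
eef_pos: [530.8, -362.4, 170.5]
ee_rot: [-0.467, 0.467, -0.531, 0.531]
force: [-3.4, -1.7, 5.5]
grip_width: 0.098
t9.25 th 1.6470 rad 126.6 y -0.5 | resist 4.88 radial 4.01 fy -2.13 | [-0.28  0.64 -0.14] 0.098 [0.001, -1.0, 0.0]
```

```bash
python3 -m handwheel '[{"grip":4,"tx":0.1,"ty":0.4,"tz":1,"wx":0,"wy":0,"wz":0},{"grip":4,"tx":0.1,"ty":0.4,"tz":1,"wx":0,"wy":0,"wz":0},{"grip":4,"tx":0.1,"ty":0.4,"tz":1,"wx":0,"wy":0,"wz":0}]'; python3 st.py
```

```text
time_s: 9.5
eef_pos: [533.8, -362.9, 169.3]
ee_rot: [-0.467, 0.467, -0.531, 0.531]
force: [-3.0, -1.3, 6.5]
grip_width: 0.097
t9.50 th 1.6723 rad 126.6 y -0.6 | resist 4.99 radial 4.94 fy -1.71 | [-0.07  0.74 -0.19] 0.097 [0.0, -1.0, -0.0]
```

```bash
python3 -m handwheel '[{"grip":4,"tx":0.1,"ty":0.4,"tz":1,"wx":0,"wy":0,"wz":0},{"grip":4,"tx":0.1,"ty":0.4,"tz":1,"wx":0,"wy":0,"wz":0}]'; python3 st.py
```

```text
time_s: 9.67
eef_pos: [535.8, -363.2, 168.3]
ee_rot: [0.467, -0.467, 0.531, -0.531]
force: [-2.8, 0.3, 5.4]
grip_width: 0.102
t9.67 th 1.6905 rad 126.5 y -0.6 | resist 4.74 radial 3.89 fy -0.11 | [-0.08  0.59 -0.14] 0.102 [-0.0, -1.0, -0.0]
```

```bash
python3 - <<'E'
from h import *
cap("wrist","w4.png",(180,30,420,150),3)
E
python3 st.py
```

```text
t9.72 th 1.6919 rad 126.4 y -0.6 | resist 3.48 radial 3.95 fy -1.71 | [-0.12  0.57 -0.17] 0.105 [-0.0, -1.0, 0.0]
```

View pics/w4.png

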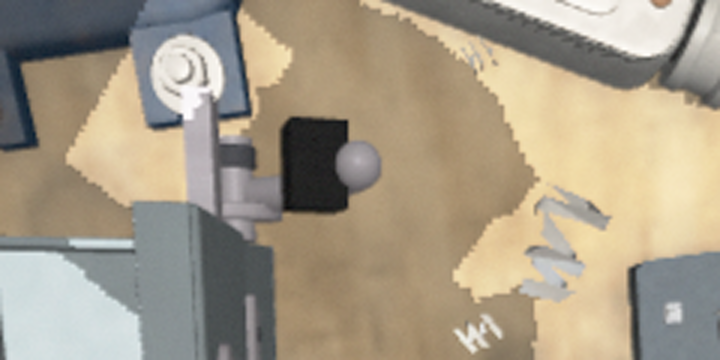

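The picture shows the tab at (205,150) still well clear of the pad, whose front face is at column 285. The gap is roughly 0.15 rad, which agrees with the visual stop estimate of about 1.85.

```bash
python3 -m handwheel '[{"grip":4,"tx":0.1,"ty":0.4,"tz":1,"wx":0,"wy":0,"wz":0},{"grip":4,"tx":0.1,"ty":0.4,"tz":1,"wx":0,"wy":0,"wz":0},{"grip":4,"tx":0.1,"ty":0.4,"tz":1,"wx":0,"wy":0,"wz":0},{"grip":4,"tx":0.1,"ty":0.4,"tz":1,"wx":0,"wy":0,"wz":0}]'; python3 st.py
```

```text
time_s: 10.05
eef_pos: [539.7, -363.8, 166.5]
ee_rot: [0.467, -0.467, 0.532, -0.531]
force: [-3.1, 1.8, 5.3]
grip_width: 0.102
t10.05 th 1.7244 rad 126.4 y -0.7 | resist 5.28 radial 3.36 fy 1.37 | [ 0.13  0.84 -0.12] 0.102 [-0.001, -1.0, -0.001]
```

```bash
python3 -m handwheel '[{"grip":4,"tx":0.1,"ty":0.4,"tz":1,"wx":0,"wy":0,"wz":0},{"grip":4,"tx":0,"ty":0.4,"tz":1,"wx":0,"wy":0,"wz":0},{"grip":4,"tx":0.1,"ty":0.4,"tz":1,"wx":0,"wy":0,"wz":0}]'; python3 st.py
```

```text
time_s: 10.3
eef_pos: [542.7, -364.3, 164.9]
ee_rot: [0.467, -0.467, 0.532, -0.531]
force: [-4.8, 3.3, 2.7]
grip_width: 0.1
t10.30 th 1.7521 rad 126.3 y -0.8 | resist 5.90 radial 0.08 fy 2.58 | [ 0.45  0.75 -0.1 ] 0.1 [-0.001, -1.0, -0.001]
```

```bash
python3 -m handwheel '[{"grip":4,"tx":0.1,"ty":0.4,"tz":1,"wx":0,"wy":0,"wz":0},{"grip":4,"tx":0,"ty":0.4,"tz":1,"wx":0,"wy":0,"wz":0},{"grip":4,"tx":0.1,"ty":0.4,"tz":1,"wx":0,"wy":0,"wz":0}]'; python3 st.py
```

```text
time_s: 10.55
eef_pos: [545.8, -364.8, 163.5]
ee_rot: [0.467, -0.467, 0.532, -0.531]
force: [-3.8, 5.9, 1.6]
grip_width: 0.099
t10.55 th 1.7789 rad 126.5 y -0.8 | resist 4.75 radial -0.75 fy 5.30 | [ 0.72  0.77 -0.17] 0.099 [-0.001, -1.0, -0.001]
```

```bash
python3 -m handwheel '[{"grip":4,"tx":-0.1,"ty":0.5,"tz":1,"wx":0,"wy":0,"wz":0},{"grip":4,"tx":-0.1,"ty":0.5,"tz":1,"wx":0,"wy":0,"wz":0}]'; python3 st.py
```

```text
time_s: 10.72
eef_pos: [547.7, -365.1, 162.4]
ee_rot: [0.467, -0.467, 0.532, -0.531]
force: [-3.7, 3.2, 2.4]
grip_width: 0.1
t10.72 th 1.7964 rad 126.5 y -0.9 | resist 4.74 radial 0.10 fy 2.69 | [ 0.57  0.78 -0.15] 0.1 [-0.001, -1.0, -0.001]
```

```bash
python3 -m handwheel '[{"grip":4,"tx":-0.1,"ty":0.5,"tz":1,"wx":0,"wy":0,"wz":0},{"grip":4,"tx":-0.1,"ty":0.5,"tz":1,"wx":0,"wy":0,"wz":0}]'; python3 st.py
```

```text
time_s: 10.88
eef_pos: [549.7, -365.3, 161.4]
ee_rot: [0.467, -0.467, 0.532, -0.531]
force: [-3.4, 3.3, 3.3]
grip_width: 0.1
t10.88 th 1.8139 rad 126.6 y -0.8 | resist 4.98 radial 0.91 fy 2.82 | [ 0.43  0.7  -0.2 ] 0.1 [-0.001, -1.0, -0.001]
```

```bash
python3 -m handwheel '[{"grip":4,"tx":0,"ty":0.5,"tz":1,"wx":0,"wy":0,"wz":0},{"grip":4,"tx":0,"ty":0.5,"tz":1,"wx":0,"wy":0,"wz":0}]'; python3 st.py
```

```text
time_s: 11.05
eef_pos: [551.6, -365.6, 160.4]
ee_rot: [0.467, -0.467, 0.532, -0.531]
force: [-4.2, 2.8, 0.1]
grip_width: 0.099
t11.05 th 1.8315 rad 126.7 y -0.9 | resist 3.96 radial -2.27 fy 2.24 | [ 0.51  0.89 -0.08] 0.099 [-0.001, -1.0, -0.001]
```

```bash
python3 -m handwheel '[{"grip":4,"tx":0,"ty":0.5,"tz":0.9,"wx":0,"wy":0,"wz":0},{"grip":4,"tx":0,"ty":0.6,"tz":0.9,"wx":0,"wy":0,"wz":0}]'; python3 st.py
```

```text
time_s: 11.22
eef_pos: [553.4, -365.9, 159.3]
ee_rot: [0.467, -0.467, 0.532, -0.531]
force: [-1.3, 2.7, 5.2]
grip_width: 0.105
t11.22 th 1.8480 rad 126.7 y -0.9 | resist 4.18 radial 3.57 fy 2.45 | [ 0.48  0.24 -0.17] 0.105 [-0.001, -1.0, -0.001]
```

```bash
python3 -m handwheel '[{"grip":4,"tx":0,"ty":0.5,"tz":0.9,"wx":0,"wy":0,"wz":0},{"grip":4,"tx":0,"ty":0.6,"tz":0.9,"wx":0,"wy":0,"wz":0}]'; python3 st.py
```

```text
time_s: 11.38
eef_pos: [555.2, -366.1, 158.2]
ee_rot: [0.467, -0.467, 0.531, -0.531]
force: [-4.9, 2.3, 1.3]
grip_width: 0.1
t11.38 th 1.8649 rad 126.8 y -0.9 | resist 5.04 radial -1.69 fy 1.67 | [ 0.46  0.81 -0.16] 0.1 [-0.001, -1.0, -0.001]
```

```bash
python3 - <<'E'
from h import *
cap("wrist","w5.png",(180,30,420,150),3)
E
python3 st.py
```

```text
t11.43 th 1.8661 rad 126.8 y -0.9 | resist 3.56 radial -0.67 fy 2.62 | [ 0.46  0.75 -0.16] 0.102 [-0.0, -1.0, -0.001]
```

View pics/w5.png

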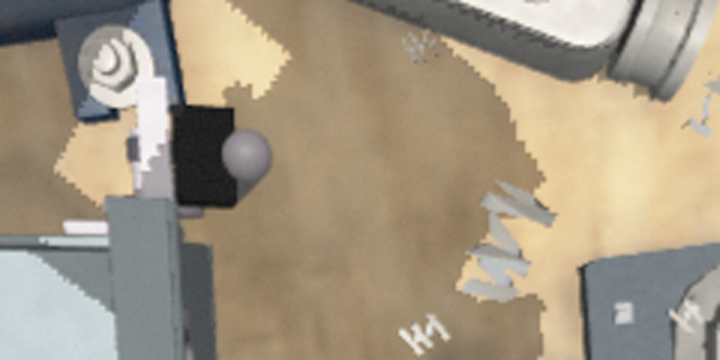

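The tab at (165,140) is now visually at the pad face (175), so contact is imminent. I use finer steps of about 1 mm per call.

```bash
python3 -m handwheel '[{"grip":4,"tx":0,"ty":0.3,"tz":0.5,"wx":0,"wy":0,"wz":0},{"grip":4,"tx":0,"ty":0.3,"tz":0.5,"wx":0,"wy":0,"wz":0},{"grip":4,"tx":0,"ty":0.2,"tz":0.4,"wx":0,"wy":0,"wz":0}]'; python3 st.py
```

```text
time_s: 11.68
eef_pos: [556.4, -366.3, 157.4]
ee_rot: [0.467, -0.467, 0.532, -0.531]
force: [-5.8, 3.3, 2.5]
grip_width: 0.101
t11.68 th 1.8763 rad 126.8 y -0.9 | resist 6.58 radial -1.36 fy 2.50 | [ 0.53  1.07 -0.16] 0.101 [-0.001, -1.0, -0.001]
```

```bash
python3 -m handwheel '[{"grip":4,"tx":0,"ty":0.3,"tz":0.5,"wx":0,"wy":0,"wz":0},{"grip":4,"tx":0,"ty":0.3,"tz":0.5,"wx":0,"wy":0,"wz":0}]'; python3 st.py
```

```text
time_s: 11.85
eef_pos: [557.4, -366.5, 157.0]
ee_rot: [0.467, -0.467, 0.532, -0.531]
force: [-6.3, 3.6, 1.4]
grip_width: 0.103
t11.85 th 1.8846 rad 127.0 y -0.9 | resist 6.34 radial -2.58 fy 2.71 | [ 0.56  1.12 -0.12] 0.103 [-0.001, -1.0, -0.001]
```

```bash
python3 -m handwheel '[{"grip":4,"tx":0,"ty":0.3,"tz":0.5,"wx":0,"wy":0,"wz":0},{"grip":4,"tx":0,"ty":0.3,"tz":0.5,"wx":0,"wy":0,"wz":0}]'; python3 st.py
```

```text
time_s: 12.02
eef_pos: [558.2, -366.6, 156.4]
ee_rot: [0.466, -0.467, 0.532, -0.531]
force: [-6.2, 3.7, 2.5]
grip_width: 0.103
t12.02 th 1.8928 rad 127.0 y -0.9 | resist 6.84 radial -1.73 fy 2.86 | [ 0.67  1.27 -0.16] 0.103 [-0.001, -1.0, -0.002]
```

```bash
python3 -m handwheel '[{"grip":4,"tx":0,"ty":0.3,"tz":0.4,"wx":0,"wy":0,"wz":0},{"grip":4,"tx":0,"ty":0.2,"tz":0.4,"wx":0,"wy":0,"wz":0}]'; python3 st.py
```

```text
time_s: 12.18
eef_pos: [558.9, -366.7, 155.9]
ee_rot: [0.466, -0.467, 0.532, -0.531]
force: [-7.9, 5.5, 2.6]
grip_width: 0.098
t12.18 th 1.8991 rad 127.0 y -0.9 | resist 8.45 radial -2.81 fy 4.37 | [ 0.64  1.44 -0.14] 0.098 [-0.001, -1.0, -0.002]
```

Resistance is up about 3.4 N, which is about 6–7 N at the pad. I push about 0.8 mm more and hold.

```bash
python3 -m handwheel '[{"grip":4,"tx":0,"ty":0.2,"tz":0.4,"wx":0,"wy":0,"wz":0},{"grip":4,"tx":0,"ty":0.2,"tz":0.3,"wx":0,"wy":0,"wz":0}]'; python3 st.py;  python3 -m handwheel '[{"grip":4,"tx":0,"ty":0,"tz":0,"wx":0,"wy":0,"wz":0},{"grip":4,"tx":0,"ty":0,"tz":0,"wx":0,"wy":0,"wz":0}]'; python3 st.py
```

```text
time_s: 12.35
eef_pos: [559.4, -366.8, 155.5]
ee_rot: [0.466, -0.467, 0.532, -0.53]
force: [-8.1, 5.2, 3.6]
grip_width: 0.098
t12.35 th 1.9042 rad 127.0 y -0.9 | resist 9.23 radial -2.13 fy 4.11 | [ 0.73  1.6  -0.12] 0.098 [-0.001, -1.0, -0.002]
time_s: 12.52
eef_pos: [559.4, -366.8, 155.5]
ee_rot: [0.466, -0.467, 0.532, -0.53]
force: [-8.7, 3.8, 3.4]
grip_width: 0.106
t12.52 th 1.9045 rad 127.0 y -1.0 | resist 9.40 radial -2.45 fy 2.60 | [ 0.66  1.52 -0.15] 0.106 [-0.001, -1.0, -0.002]
```

The pad force is an estimated 7.5–11 N, so I hold it for more than 0.3 s and then release.

```bash
python3 -m handwheel '[{"grip":4,"tx":0,"ty":0,"tz":0,"wx":0,"wy":0,"wz":0},{"grip":4,"tx":0,"ty":0,"tz":0,"wx":0,"wy":0,"wz":0},{"grip":4,"tx":0,"ty":0,"tz":0,"wx":0,"wy":0,"wz":0},{"grip":4,"tx":0,"ty":0,"tz":0,"wx":0,"wy":0,"wz":0},{"grip":4,"tx":0,"ty":0,"tz":0,"wx":0,"wy":0,"wz":0}]'; python3 st.py;  python3 -m handwheel '[{"grip":26,"tx":0,"ty":0,"tz":0,"wx":0,"wy":0,"wz":0},{"grip":26,"tx":0,"ty":0,"tz":0,"wx":0,"wy":0,"wz":0},{"grip":26,"tx":0,"ty":0,"tz":0,"wx":0,"wy":0,"wz":0},{"grip":26,"tx":0,"ty":0,"tz":0,"wx":0,"wy":0,"wz":0}]'; python3 st.py
python3 - <<'E'
from h import *
cap("wrist","w6.png",None,1.2);cap("side","s6.png",(310,145,450,265),5)
E
```

```text
time_s: 12.93
eef_pos: [559.4, -366.7, 155.5]
ee_rot: [0.466, -0.467, 0.532, -0.53]
force: [-7.8, 3.8, 3.2]
grip_width: 0.1
t12.93 th 1.9045 rad 127.0 y -0.9 | resist 8.59 radial -2.19 fy 2.74 | [ 0.71  1.49 -0.16] 0.1 [-0.001, -1.0, -0.002]
time_s: 13.27
eef_pos: [560.5, -367.2, 155.7]
ee_rot: [-0.467, 0.467, -0.531, 0.532]
force: [0.2, -0.0, -0.2]
grip_width: 0.306
t13.27 th 1.9103 rad 127.7 y -1.2 | resist -0.26 radial -0.07 fy -0.01 | [-0.03 -0.04 -0.02] 0.306 [0.0, -1.0, 0.001]
```

View pics/w6.png

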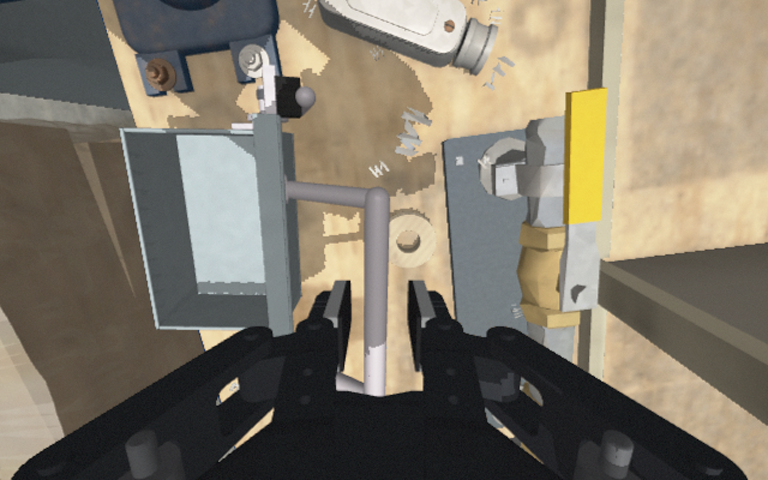

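View pics/s6.png

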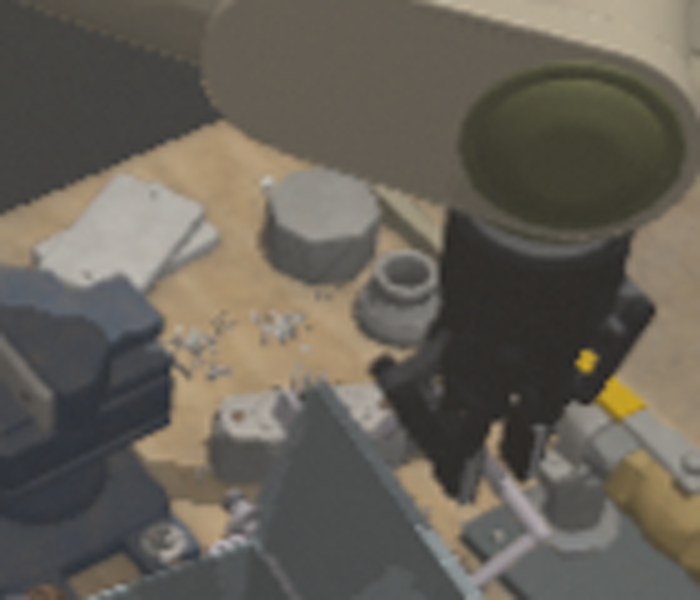

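The lid tab sits on the pad at (270,95), and the bar is free between the opened jaws at column 377. I lift clear and move toward the coupling.

Run:
```python
from h import *
p,R=pose();q=np.array(p)+[0,0,60];y0=CH[2];print(y0+np.pi/2)
plan([(q,R),((450,-200,300),Rdown(y0+.8)),((440,133.5,200),Rdown(y0+np.pi/2))],ang=.118)
```

```text
1.4359263595481875
[{"ty": -30.0}, {"ty": -30.0}, {"tx": -21.6, "ty": -12.1, "tz": -18.7, "wy": -0.113}, {"tx": -23.6, "ty": -12.1, "tz": -16.1, "wy": -0.113}, {"tx": -25.3, "ty": -12.1, "tz": -13.4, "wy": -0.113}, {"tx": -26.6, "ty": -12.1, "tz": -10.4, "wy": -0.113}, {"tx": -27.6, "ty": -12.1, "tz": -7.3, "wy": -0.113}, {"tx": -28.3, "ty": -12.1, "tz": -4.1, "wy": -0.113}, {"tx": -28.6, "ty": -12.0, "tz": -0.9, "wy": -0.113}, {"tx": -29.8, "ty": 11.1, "tz": 22.0, "wy": -0.086}]
[{"tx": -27.9, "ty": 11.1, "tz": 24.5, "wy": -0.086}, {"tx": -25.7, "ty": 11.1, "tz": 26.8, "wy": -0.086}, {"tx": -23.3, "ty": 11.1, "tz": 28.9, "wy": -0.086}, {"tx": -20.7, "ty": 11.1, "tz": 30.7, "wy": -0.086}, {"tx": -18.0, "ty": 11.1, "tz": 32.4, "wy": -0.086}, {"tx": -15.2, "ty": 11.1, "tz": 33.8, "wy": -0.086}, {"tx": -12.2, "ty": 11.1, "tz": 35.0, "wy": -0.086}, {"tx": -9.2, "ty": 11.1, "tz": 35.9, "wy": -0.086}]
```

```bash
python3 -m handwheel '[{"grip":26,"tx":0,"ty":-30,"tz":0,"wx":0,"wy":0,"wz":0},{"grip":26,"tx":0,"ty":-30,"tz":0,"wx":0,"wy":0,"wz":0},{"grip":60,"tx":-21.6,"ty":-12,"tz":-18.7,"wx":0,"wy":-0.113,"wz":0},{"grip":70,"tx":-23.6,"ty":-12,"tz":-16,"wx":0,"wy":-0.113,"wz":0},{"grip":70,"tx":-25.3,"ty":-12,"tz":-13.4,"wx":0,"wy":-0.113,"wz":0},{"grip":70,"tx":-26.6,"ty":-12,"tz":-10.4,"wx":0,"wy":-0.113,"wz":0},{"grip":70,"tx":-27.6,"ty":-12,"tz":-7.3,"wx":0,"wy":-0.113,"wz":0},{"grip":70,"tx":-28.3,"ty":-12,"tz":-4,"wx":0,"wy":-0.113,"wz":0},{"grip":70,"tx":-28.6,"ty":-12,"tz":-1,"wx":0,"wy":-0.113,"wz":0}]'
python3 - <<'E'
from h import *
plan([((440,133.5,200),Rdown(CH[2]+np.pi/2))],ang=.118)
cap("side","s7.png",(310,145,450,265),5)
E
```

```text
time_s: 14.12
eef_pos: [449.4, -198.7, 300.3]
ee_rot: [-0.636, 0.636, -0.308, 0.309]
force: [-0.2, 1.0, -0.1]
grip_width: 0.823
[{"tx": -29.6, "ty": 11.1, "tz": 22.0, "wy": -0.085}, {"tx": -27.7, "ty": 11.1, "tz": 24.5, "wy": -0.085}, {"tx": -25.5, "ty": 11.1, "tz": 26.7, "wy": -0.085}, {"tx": -23.1, "ty": 11.1, "tz": 28.8, "wy": -0.085}, {"tx": -20.6, "ty": 11.1, "tz": 30.7, "wy": -0.085}, {"tx": -17.9, "ty": 11.1, "tz": 32.3, "wy": -0.085}, {"tx": -15.0, "ty": 11.1, "tz": 33.7, "wy": -0.085}, {"tx": -12.1, "ty": 11.1, "tz": 34.9, "wy": -0.085}, {"tx": -9.1, "ty": 11.1, "tz": 35.8, "wy": -0.085}]
```

View pics/s7.png

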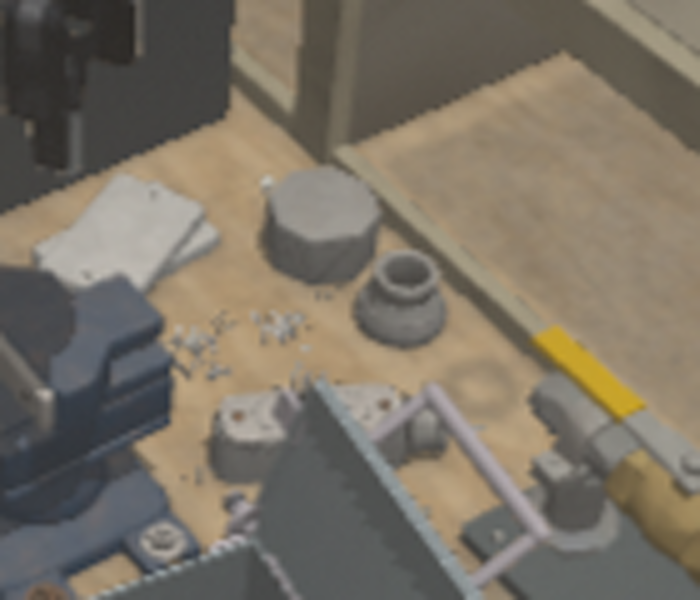

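The lid stays open with its bar at (430,390)–(540,530). Continuing to the coupling.

```bash
python3 -m handwheel '[{"grip":70,"tx":-29.6,"ty":11,"tz":22,"wx":0,"wy":-0.085,"wz":0},{"grip":70,"tx":-27.7,"ty":11,"tz":24.5,"wx":0,"wy":-0.085,"wz":0},{"grip":70,"tx":-25.5,"ty":11,"tz":26.7,"wx":0,"wy":-0.085,"wz":0},{"grip":70,"tx":-23,"ty":11,"tz":28.8,"wx":0,"wy":-0.085,"wz":0},{"grip":70,"tx":-20.6,"ty":11,"tz":30.7,"wx":0,"wy":-0.085,"wz":0},{"grip":70,"tx":-18,"ty":11,"tz":32.3,"wx":0,"wy":-0.085,"wz":0},{"grip":70,"tx":-15,"ty":11,"tz":33.7,"wx":0,"wy":-0.085,"wz":0},{"grip":70,"tx":-12,"ty":11,"tz":35,"wx":0,"wy":-0.085,"wz":0},{"grip":70,"tx":-9,"ty":11,"tz":35.8,"wx":0,"wy":-0.085,"wz":0},{"grip":70,"tx":0,"ty":0,"tz":0,"wx":0,"wy":0,"wz":0}]'
python3 - <<'E'
from h import *
W=cap("wrist","w8.png",None,1.2)
print(proj(W,[[440,133.5,41],[440,133.5,0]])*1.2,pose()[0],sense()["joints"].round(2))
plan([((440,133.5,90),Rdown(CH[2]+np.pi/2))],ang=.118)
E
```

```text
time_s: 15.0
eef_pos: [441.7, 137.3, 199.0]
ee_rot: [0.706, -0.705, 0.048, -0.047]
force: [0.1, -0.3, -0.5]
grip_width: 0.822
[[373.0904758  220.86329664]
 [373.6925554  212.26343106]] [442.44733123 134.99238323 199.91197683] [ 0.04  0.21  1.72  0.    1.21 -1.39]
[{"tx": -0.7, "ty": 36.6, "tz": -0.6, "wy": -0.001}, {"tx": -0.7, "ty": 36.6, "tz": -0.6, "wy": -0.001}, {"tx": -0.7, "ty": 36.6, "tz": -0.6, "wy": -0.001}]
```

View pics/w8.png

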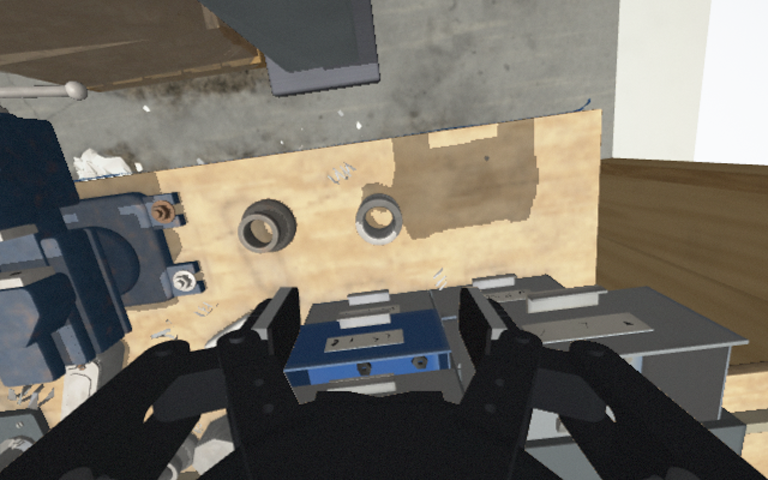

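Run:
```python
from h import *
W=cap("wrist")
print(onz(W,np.array([379,218.5])/1.2,41))
S=cap("scene","sc9.png",(170,170,310,320),4);D=cap("side","si9.png",(240,70,370,220),4)
```

```text
[439.64591348 136.59833392  41.        ]
```

View pics/si9.png

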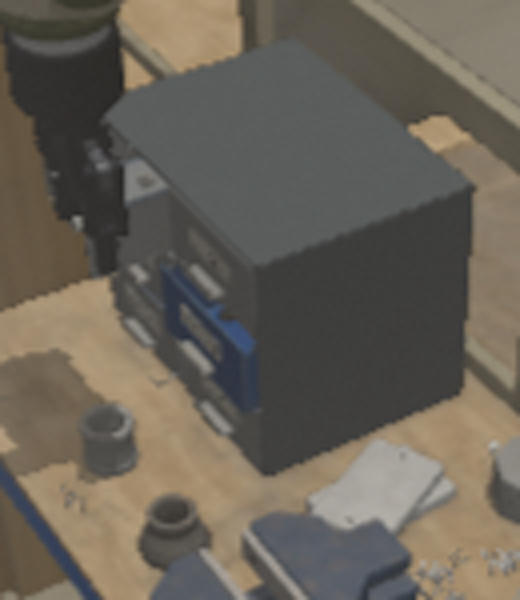

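View pics/sc9.png

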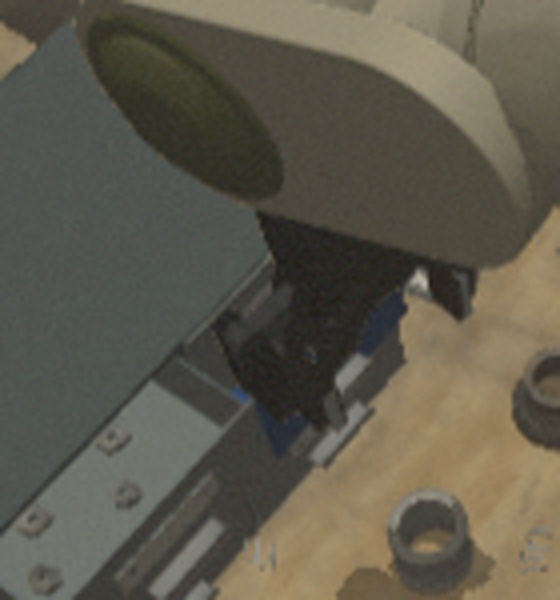

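Run:
```python
from h import *
im=cv2.imread("pics/scene0.png")[160:350,85:285];cv2.imwrite("pics/cab.png",cv2.resize(im,None,fx=3,fy=3,interpolation=cv2.INTER_CUBIC))
S=cap("scene");D=cap("side")
print(tri((S,(262,211)),(D,(305.5,136))))
print("blue",tri((S,(269,236)),(D,(303,157))))
```

```text
(array([532.05957379,  46.13197737, 201.25878898]), [array([-1.9, -1.9]), array([-1.4,  1.3])])
blue (array([522.16841004,  51.32335273, 125.95097464]), [array([-2.3, -2.3]), array([-1.8,  1.5])])
```

View pics/cab.png

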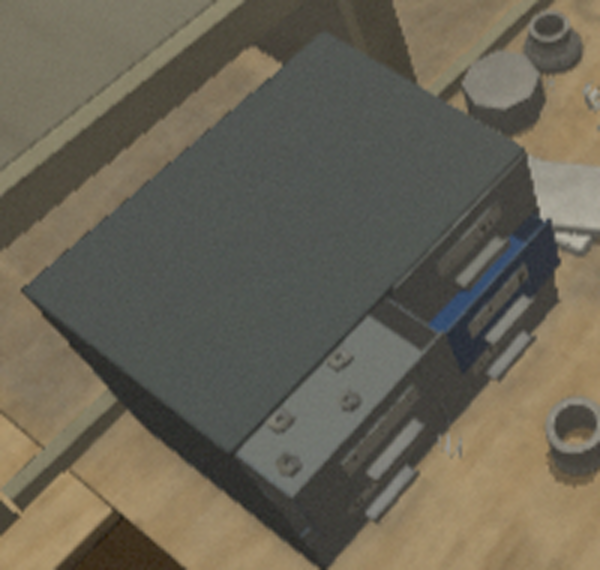

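The wrist view has the coupling rim at (379,219), which gives (440,136.6). The cabinet front is about 90 mm behind it. I descend.

```bash
python3 - <<'E'
from h import *
plan([((440,135,5),Rdown(CH[2]+np.pi/2))],ang=.118,step=33)
E
python3 -m handwheel '[{"grip":70,"tx":-0.7,"ty":33,"tz":0,"wx":0,"wy":0,"wz":0},{"grip":70,"tx":-0.7,"ty":33,"tz":0,"wx":0,"wy":0,"wz":0},{"grip":70,"tx":-0.7,"ty":33,"tz":0,"wx":0,"wy":0,"wz":0},{"grip":70,"tx":0,"ty":33,"tz":0,"wx":0,"wy":0,"wz":0},{"grip":70,"tx":0,"ty":0,"tz":0,"wx":0,"wy":0,"wz":0}]'
python3 - <<'E'
from h import *
W=cap("wrist","w10.png",None,1.2)
p,R=pose();print(p);plan([((440,135,5),Rdown(CH[2]+np.pi/2))],ang=.118,step=33)
E
```

```text
[{"tx": -0.7, "ty": 32.7, "tz": 0.5, "wy": -0.002}, {"tx": -0.7, "ty": 32.7, "tz": 0.5, "wy": -0.002}, {"tx": -0.7, "ty": 32.7, "tz": 0.5, "wy": -0.002}, {"tx": -0.7, "ty": 32.7, "tz": 0.5, "wy": -0.002}, {"tx": -0.7, "ty": 32.7, "tz": 0.5, "wy": -0.002}, {"tx": -0.7, "ty": 32.7, "tz": 0.5, "wy": -0.002}]
time_s: 15.72
eef_pos: [438.4, 131.7, 64.4]
ee_rot: [-0.705, 0.706, -0.055, 0.048]
force: [-0.9, 0.7, -1.0]
grip_width: 0.82
[440.08942879 131.88250112  67.36293364]
[{"tx": -0.1, "ty": 31.2, "tz": 1.6, "wy": -0.005, "wz": -0.002}, {"tx": -0.2, "ty": 31.2, "tz": 1.6, "wy": -0.005, "wz": -0.002}]
```

View pics/w10.png

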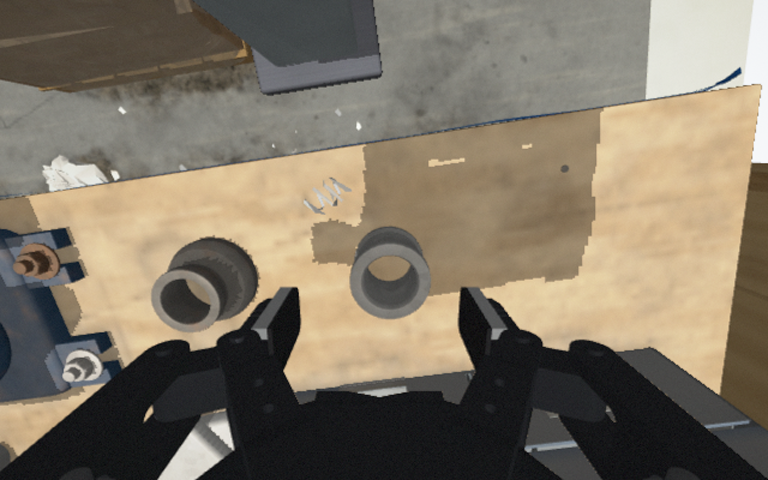

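Run:
```python
from h import *
W=cap("wrist");C=onz(W,np.array([391,280.5])/1.2,41);print(C)
print(pose()[0]);plan([((C[0],C[1],5),Rdown(CH[2]+np.pi/2))],step=33)
```

```text
[443.54726889 138.95626415  41.        ]
[441.51958119 132.11458444  69.33018674]
[{"tx": 0.5, "ty": 32.2, "tz": 3.5, "wy": -0.005}, {"tx": 0.5, "ty": 32.2, "tz": 3.5, "wy": -0.005}]
```

```bash
python3 -m handwheel '[{"grip":70,"tx":0,"ty":0,"tz":3,"wx":0,"wy":-0.005,"wz":0},{"grip":70,"tx":0.3,"ty":20,"tz":2.5,"wx":0,"wy":-0.005,"wz":0},{"grip":70,"tx":0.3,"ty":20,"tz":0,"wx":0,"wy":0,"wz":0},{"grip":70,"tx":0,"ty":15,"tz":0,"wx":0,"wy":0,"wz":0},{"grip":70,"tx":0,"ty":8,"tz":0,"wx":0,"wy":0,"wz":0},{"grip":70,"tx":0,"ty":0,"tz":0,"wx":0,"wy":0,"wz":0},{"grip":70,"tx":0,"ty":0,"tz":0,"wx":0,"wy":0,"wz":0}]'
python3 - <<'E'
from h import *
W=cap("wrist","w11.png",None,1.2)
p,R=pose();print(p);D=cap("side","s11.png",(225,120,335,220),6)
E
```

```text
time_s: 16.4
eef_pos: [443.4, 138.2, 7.0]
ee_rot: [0.706, -0.705, 0.047, -0.048]
force: [-0.1, -0.8, 0.5]
grip_width: 0.814
[443.5337853  138.22342906   7.09883025]
```

View pics/w11.png

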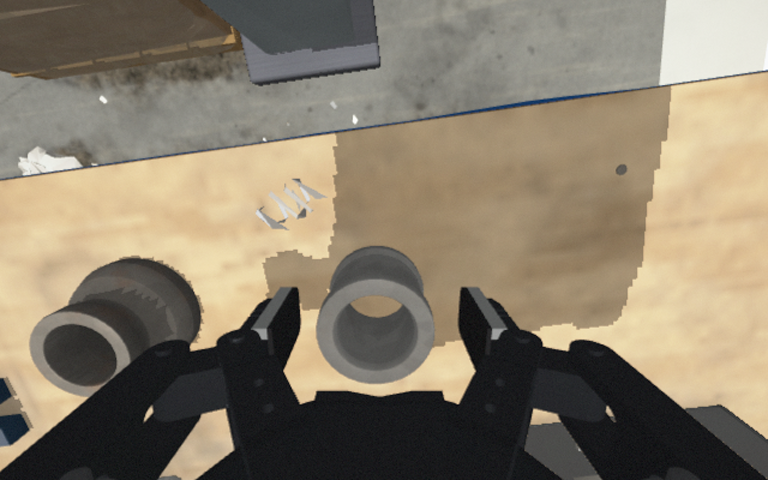

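View pics/s11.png

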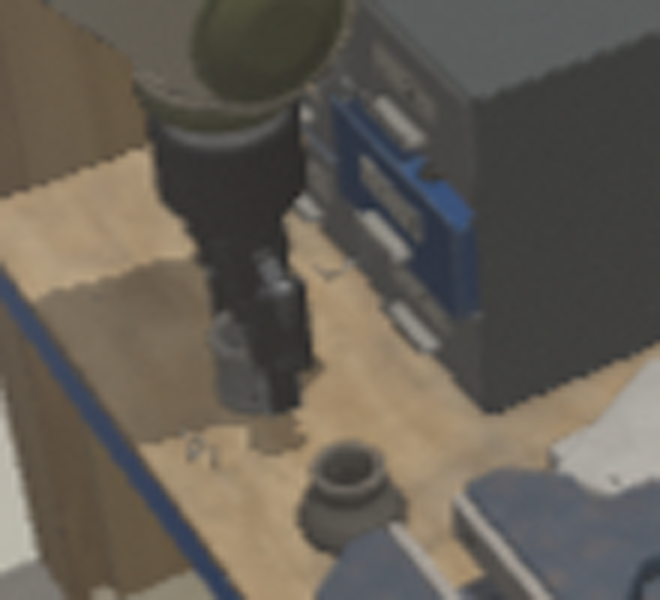

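Run:
```python
from h import *
W=cap("wrist");print(onz(W,np.array([375.5,330])/1.2,41))
p,R=pose(); print(proj(W,[p+R.apply([0,-19,0])])*1.2)
print(onz(W,np.array([380,285])/1.2,0))
```

```text
[439.77991278 138.47811499  41.        ]
[[376.30409299 317.81283023]]
[ 4.40488410e+02  1.40179940e+02 -2.84217094e-14]
```

The coupling is centred in the jaws, but the tool sits about 3 mm too far in x. I correct that and close.

```bash
python3 -m handwheel '[{"grip":70,"tx":-3.3,"ty":0,"tz":0,"wx":0,"wy":0,"wz":0},{"grip":36,"tx":0,"ty":0,"tz":0,"wx":0,"wy":0,"wz":0},{"grip":30,"tx":0,"ty":0,"tz":0,"wx":0,"wy":0,"wz":0},{"grip":30,"tx":0,"ty":0,"tz":0,"wx":0,"wy":0,"wz":0},{"grip":30,"tx":0,"ty":0,"tz":0,"wx":0,"wy":0,"wz":0},{"grip":30,"tx":0,"ty":0,"tz":0,"wx":0,"wy":0,"wz":0},{"grip":30,"tx":0,"ty":0,"tz":0,"wx":0,"wy":0,"wz":0}]' 45
python3 -m handwheel '[{"grip":30,"tx":0,"ty":-20,"tz":0,"wx":0,"wy":0,"wz":0},{"grip":30,"tx":0,"ty":-30,"tz":0,"wx":0,"wy":0,"wz":0},{"grip":30,"tx":0,"ty":-30,"tz":0,"wx":0,"wy":0,"wz":0},{"grip":30,"tx":0,"ty":-10,"tz":0,"wx":0,"wy":0,"wz":0},{"grip":30,"tx":0,"ty":0,"tz":0,"wx":0,"wy":0,"wz":0}]'
python3 - <<'E'
from h import *
W=cap("wrist","w12.png",None,1.2)
p,R=pose();print(p);D=cap("side","s12.png",(225,100,335,200),6)
E
```

```text
time_s: 17.13
eef_pos: [439.3, 138.7, 6.2]
ee_rot: [0.706, -0.706, 0.047, -0.047]
force: [-2.5, 0.3, 7.7]
grip_width: 0.495
time_s: 17.55
eef_pos: [440.5, 138.7, 98.0]
ee_rot: [0.706, -0.705, 0.046, -0.049]
force: [0.1, -0.9, -2.0]
grip_width: 0.488
[439.52668958 138.62413662  96.2032442 ]
```

View pics/w12.png

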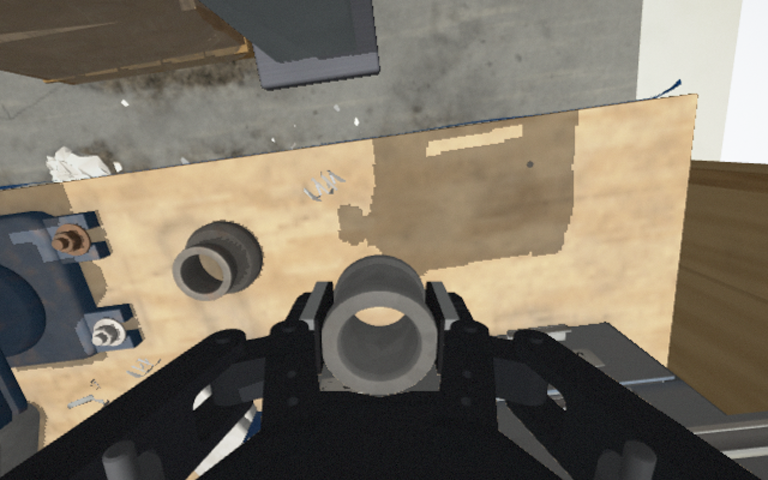

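View pics/s12.png

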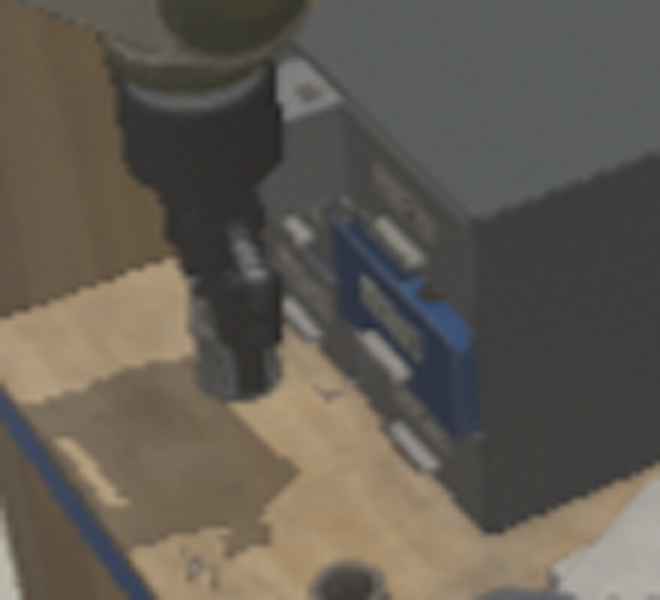

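The coupling is gripped upright at 41.5 mm opening with about 2 N of weight. I carry it over the chest.

Run:
```python
from h import *
t=c2w([-4,-10,0])[0];print(t);Y=Rdown(CH[2]+np.pi/2)
plan([((425,60,240),Y),((t[0],t[1],240),Y)],step=38)
```

```text
[ 431.86662103 -358.60315358    0.        ]
[{"tx": -0.7, "ty": -29.0, "tz": -15.9}, {"tx": -0.7, "ty": -29.0, "tz": -15.9}, {"tx": -0.7, "ty": -29.0, "tz": -15.9}, {"tx": -0.6, "ty": -29.0, "tz": -15.9}, {"tx": -0.6, "ty": -29.0, "tz": -15.9}, {"tx": 5.3, "tz": -34.5}, {"tx": 5.3, "tz": -34.5}, {"tx": 5.3, "tz": -34.5}, {"tx": 5.3, "tz": -34.5}, {"tx": 5.3, "tz": -34.5}]
[{"tx": 5.3, "tz": -34.5}, {"tx": 5.3, "tz": -34.5}, {"tx": 5.3, "tz": -34.5}, {"tx": 5.3, "tz": -34.5}, {"tx": 5.3, "tz": -34.5}, {"tx": 5.3, "tz": -34.5}, {"tx": 5.3, "tz": -34.5}]
```

```bash
python3 -m handwheel '[{"grip":30,"tx":-0.7,"ty":-29,"tz":-16,"wx":0,"wy":0,"wz":0},{"grip":30,"tx":-0.7,"ty":-29,"tz":-16,"wx":0,"wy":0,"wz":0},{"grip":30,"tx":-0.7,"ty":-29,"tz":-16,"wx":0,"wy":0,"wz":0},{"grip":30,"tx":-0.6,"ty":-29,"tz":-16,"wx":0,"wy":0,"wz":0},{"grip":30,"tx":-0.6,"ty":-29,"tz":-16,"wx":0,"wy":0,"wz":0},{"grip":30,"tx":5.3,"ty":0,"tz":-34.5,"wx":0,"wy":0,"wz":0},{"grip":30,"tx":5.3,"ty":0,"tz":-34.5,"wx":0,"wy":0,"wz":0},{"grip":30,"tx":5.3,"ty":0,"tz":-34.5,"wx":0,"wy":0,"wz":0},{"grip":30,"tx":5.3,"ty":0,"tz":-34.5,"wx":0,"wy":0,"wz":0},{"grip":30,"tx":5.3,"ty":0,"tz":-34.5,"wx":0,"wy":0,"wz":0}]'
python3 -m handwheel '[{"grip":30,"tx":5.3,"ty":0,"tz":-34.5,"wx":0,"wy":0,"wz":0},{"grip":30,"tx":5.3,"ty":0,"tz":-34.5,"wx":0,"wy":0,"wz":0},{"grip":30,"tx":5.3,"ty":0,"tz":-34.5,"wx":0,"wy":0,"wz":0},{"grip":30,"tx":5.3,"ty":0,"tz":-34.5,"wx":0,"wy":0,"wz":0},{"grip":30,"tx":5.3,"ty":0,"tz":-34.5,"wx":0,"wy":0,"wz":0},{"grip":30,"tx":5.3,"ty":0,"tz":-34.5,"wx":0,"wy":0,"wz":0},{"grip":30,"tx":3,"ty":0,"tz":-20,"wx":0,"wy":0,"wz":0},{"grip":30,"tx":0,"ty":0,"tz":0,"wx":0,"wy":0,"wz":0},{"grip":30,"tx":0,"ty":0,"tz":0,"wx":0,"wy":0,"wz":0}]'
python3 - <<'E'
from h import *
W=cap("wrist","w13.png",None,1.2)
p,R=pose();print(p,w2c(p));D=cap("side","s13.png",(290,130,430,280),5)
plan([(np.r_[c2w([-4,-10,0])[0][:2],110],Rdown(CH[2]+np.pi/2))],step=35)
print(proj(W,c2w([[-50,75,64],[-50,-75,64],[50,75,64],[50,-75,64]]))*1.2)
E
```

```text
time_s: 18.48
eef_pos: [427.9, -116.3, 239.1]
ee_rot: [0.706, -0.705, 0.048, -0.046]
force: [0.3, 0.3, -1.7]
grip_width: 0.488
time_s: 19.23
eef_pos: [432.2, -344.8, 238.4]
ee_rot: [0.707, -0.704, 0.049, -0.047]
force: [-0.2, 0.6, -2.5]
grip_width: 0.488
[ 432.49792833 -343.9116196   238.93002727] [[ -5.34987082   4.64300408 238.93002727]]
[{"tx": 0.3, "ty": 32.4, "tz": -3.8}, {"tx": 0.3, "ty": 32.4, "tz": -3.8}, {"tx": 0.3, "ty": 32.4, "tz": -3.8}, {"tx": 0.3, "ty": 32.4, "tz": -3.8}]
[[454.43174243 171.05369538]
 [291.5436869  171.0852867 ]
 [448.44461771 272.71721681]
 [298.46939707 272.89807866]]
```

View pics/w13.png

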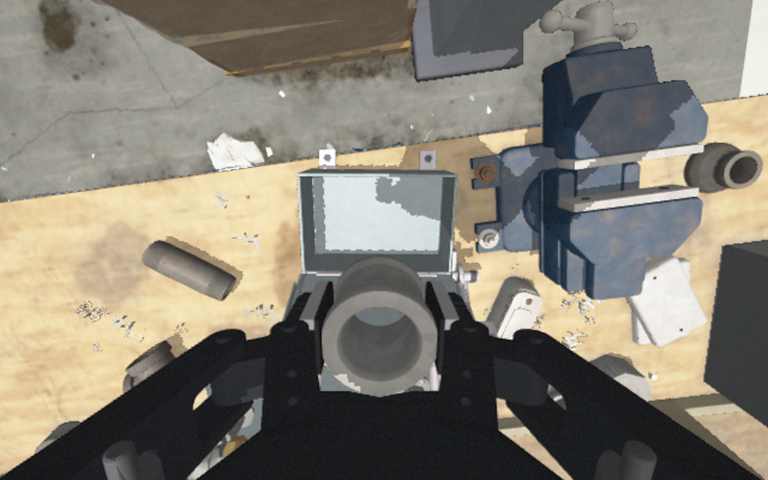

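View pics/s13.png

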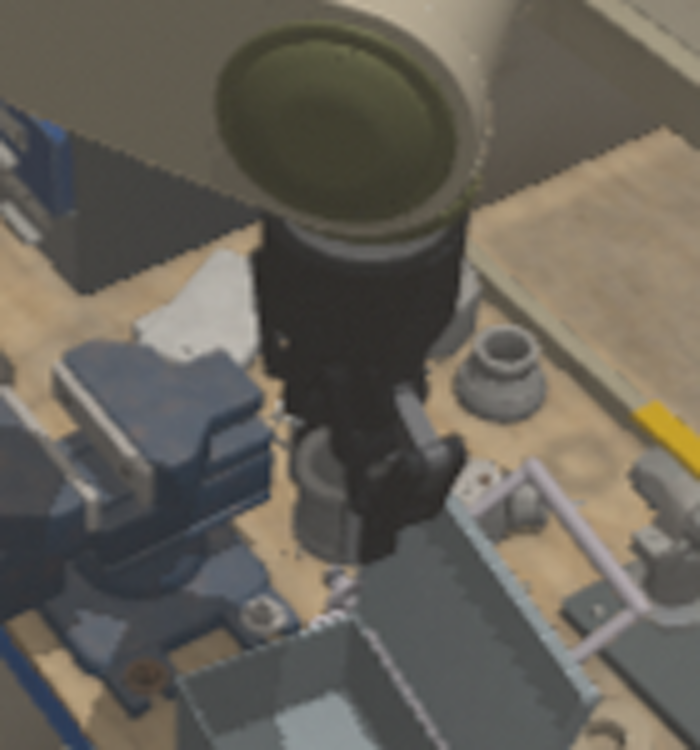

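The wrist view shows the chest rim corners at (300,173), (457,171), (455,272) and (303,275), within about 5 px of prediction. The lid is still on the stop. I shift by (-3,-9) mm and descend to the rim.

```bash
python3 -m handwheel '[{"grip":30,"tx":-1.5,"ty":10,"tz":-5,"wx":0,"wy":0,"wz":0},{"grip":30,"tx":-1.5,"ty":30,"tz":-4.5,"wx":0,"wy":0,"wz":0},{"grip":30,"tx":0,"ty":32,"tz":0,"wx":0,"wy":0,"wz":0},{"grip":30,"tx":0,"ty":32,"tz":0,"wx":0,"wy":0,"wz":0},{"grip":30,"tx":0,"ty":20,"tz":0,"wx":0,"wy":0,"wz":0},{"grip":30,"tx":0,"ty":0,"tz":0,"wx":0,"wy":0,"wz":0}]'
python3 - <<'E'
from h import *
W=cap("wrist","w14.png",None,1.2)
p,R=pose();print(p,w2c(p),R.as_matrix()[2]);D=cap("side","s14.png",(290,170,430,310),5)
print(proj(W,c2w([[-50,75,64],[-50,-75,64],[50,75,64],[50,-75,64]]))*1.2)
E
```

```text
time_s: 19.83
eef_pos: [426.9, -350.9, 111.9]
ee_rot: [0.708, -0.703, 0.049, -0.045]
force: [-0.7, -0.3, -1.7]
grip_width: 0.49
[ 427.84091017 -352.05975957  114.84546581] [[ -8.86898698  -4.05733066 114.84546581]] [-0.00320381 -0.99999038  0.00299554]
[[514.79734858 195.84640881]
 [248.6938028  195.46980996]
 [497.89688242 350.99991458]
 [264.25556024 351.41781442]]
```

View pics/w14.png

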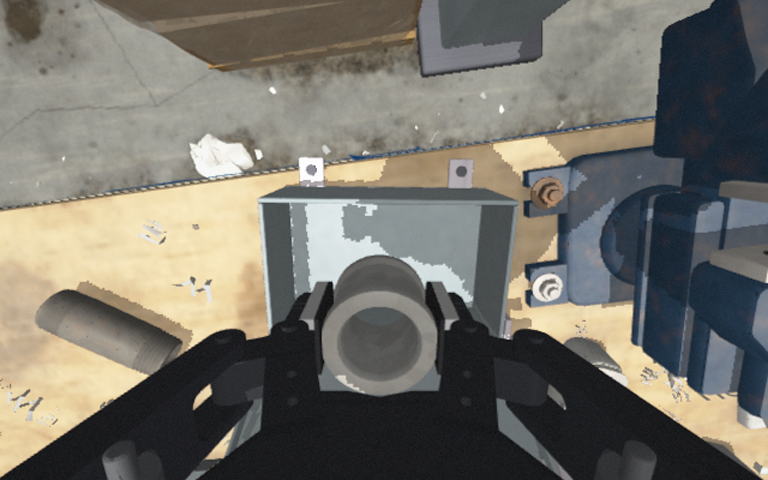

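View pics/s14.png

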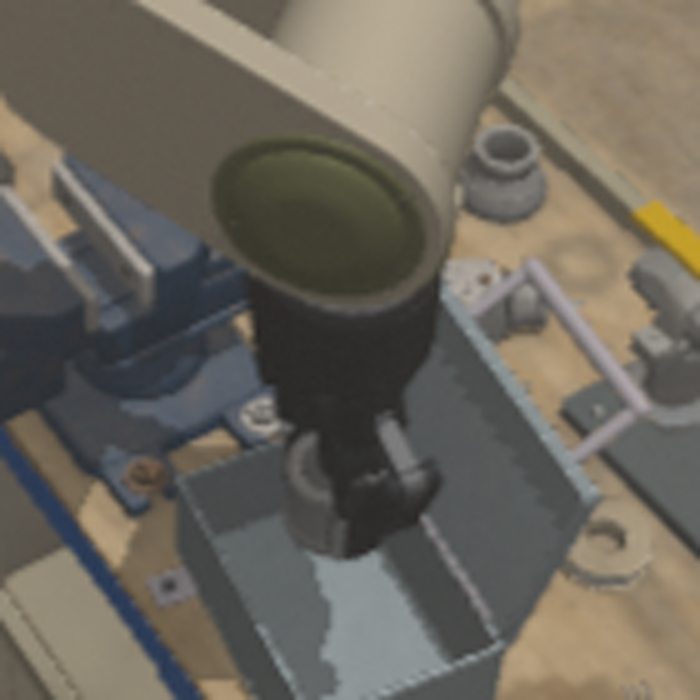

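Run:
```python
from h import *
D=cap("side")
for z in (120,150,180,200,250): print(z,proj(D,[443,138,z])[0], (proj(D,[443,138,z])[0]-[225,120])*6)
p,R=pose()
S=cap("scene","sc15.png",(300,20,460,190),4)
for z in (120,150,180,210): print(z,(proj(D,p+[0,0,z])[0]-[290,170])*5,(proj(S,p+[0,0,z])[0]-[300,20])*4)
h=c2w([[82,75,161],[82,-75,161]]);print((proj(S,h)-[300,20])*4,(proj(D,h)-[290,170])*5)
```

```text
120 [263.68540266 153.66102184] [232.11241599 201.96613104]
150 [262.62232545 145.62220118] [225.7339527 153.7332071]
180 [261.52255494 137.30591164] [219.13532962 103.83546982]
200 [260.76804035 131.60039247] [214.60824211  69.6023548 ]
250 [258.80260829 116.7381081 ] [202.81564974 -19.57135137]
120 [342.33725738 332.76580799] [404.17578436 343.89488731]
150 [346.28565452 284.70813796] [411.45631201 302.12433967]
180 [350.43308947 234.22789151] [419.11237515 258.19923346]
210 [354.79500157 181.13714986] [427.17379861 211.94845478]
[[193.83641113 443.81261849]
 [338.31799747 328.16287678]] [[420.78934515 259.53654515]
 [592.98988746 494.14944348]]
```

View pics/sc15.png

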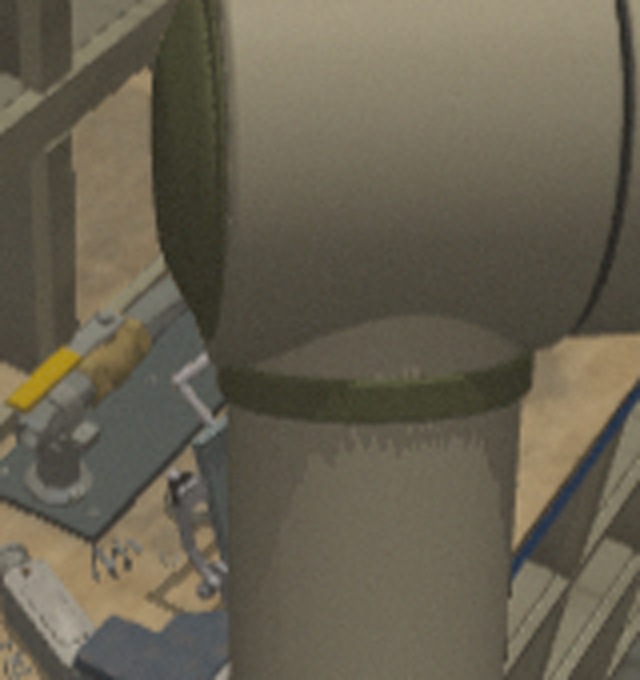

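The rim corners at (260,202) and (517,203) suggest the chest is about 4 mm further in +x and +y than my fit. That puts the true TCP at about (-13,-8) in the chest, which is well inside. I shift 10 mm toward -y to keep the wrist away from the lid corner, then descend in stages.

```bash
python3 -m handwheel '[{"grip":30,"tx":0,"ty":0,"tz":-10,"wx":0,"wy":0,"wz":0},{"grip":30,"tx":0,"ty":15,"tz":0,"wx":0,"wy":0,"wz":0},{"grip":30,"tx":0,"ty":15,"tz":0,"wx":0,"wy":0,"wz":0},{"grip":30,"tx":0,"ty":15,"tz":0,"wx":0,"wy":0,"wz":0},{"grip":30,"tx":0,"ty":15,"tz":0,"wx":0,"wy":0,"wz":0},{"grip":30,"tx":0,"ty":0,"tz":0,"wx":0,"wy":0,"wz":0},{"grip":30,"tx":0,"ty":0,"tz":0,"wx":0,"wy":0,"wz":0}]'
python3 - <<'E'
from h import *
W=cap("wrist","w16.png",None,1.2)
p,R=pose();print(p,w2c(p));D=cap("side","s16.png",(290,170,430,310),5)
print(proj(W,c2w([[-50,75,64],[-50,-75,64]]))*1.2)
E
```

```text
time_s: 20.62
eef_pos: [427.3, -364.0, 57.4]
ee_rot: [-0.705, 0.706, -0.047, 0.047]
force: [0.5, 0.0, -0.8]
grip_width: 0.487
[ 427.56618974 -364.20529975   57.98205961] [[ -7.50810556 -16.12951437  57.98205961]]
[[601.10776941 209.82222018]
 [230.61912516 209.31845306]]
```

View pics/w16.png

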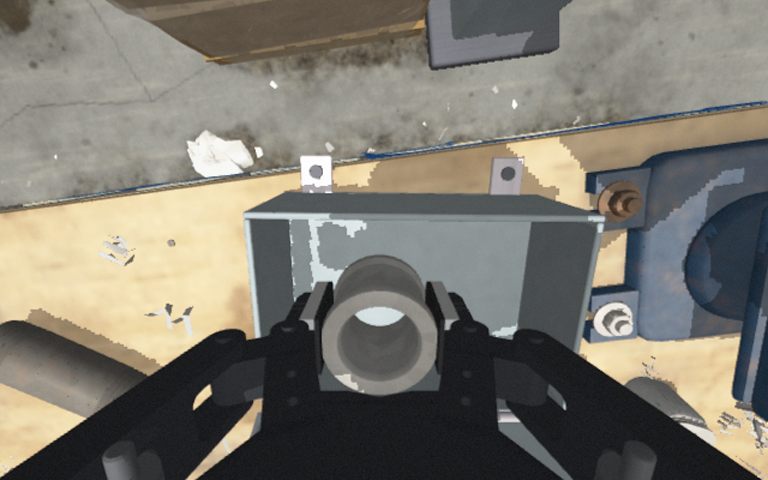

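View pics/s16.png

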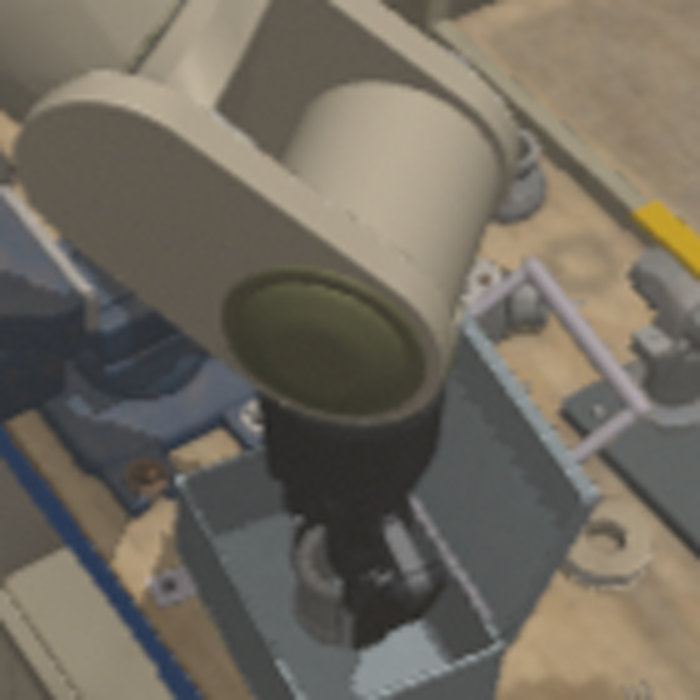

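Run:
```python
from h import *
from scipy.optimize import fsolve
D=cap("side");p,R=pose();q=sense()["joints"];print(q.round(3),p)
u=np.array([-np.sin(q[0]),np.cos(q[0]),0]) # perpendicular to arm plane
f=lambda v,px:proj(D,p+v[0]*u+[0,0,v[1]])[0]-px
for n,px in (("nearcap",(325,340)),("far plate outer bottom-right edge",(515,160)),("far cyl/plate",(495,150))):
    px=np.array(px)/5+[290,170];s=fsolve(f,[0,200],px);X=p+s[0]*u+[0,0,s[1]];print(n,s,X,w2c(X))
print(u,np.arctan2(u[1],u[0])-CH[2])
```

```text
[-0.914  0.582  1.583 -0.     0.975 -2.351] [ 427.64914749 -364.07736424   58.11659938]
nearcap [-52.09542682 244.91454646] [ 386.39693351 -395.89227171  303.03114584] [[-44.04282001 -53.06440966 303.03114584]]
far plate outer bottom-right edge [ 414.91508837 -101.63078109] [ 756.20324624 -110.68688544  -43.51418171] [[284.0560838  279.27567311 -43.51418171]]
far cyl/plate [319.67762399  -3.42107373] [ 680.78863695 -168.84882597   54.69552565] [[217.14686731 211.50155291  54.69552565]]
[0.79185864 0.61070442 0.        ] 0.79181983255423
```

The wrist axis is about 245 mm above the TCP, so it clears the lid by more than 30 mm. I lower to the floor.

```bash
python3 -m handwheel '[{"grip":30,"tx":0,"ty":12,"tz":0,"wx":0,"wy":0,"wz":0},{"grip":30,"tx":0,"ty":12,"tz":0,"wx":0,"wy":0,"wz":0},{"grip":30,"tx":0,"ty":10,"tz":0,"wx":0,"wy":0,"wz":0},{"grip":30,"tx":0,"ty":6,"tz":0,"wx":0,"wy":0,"wz":0},{"grip":30,"tx":0,"ty":0,"tz":0,"wx":0,"wy":0,"wz":0}]'; python3 -m handwheel '[{"grip":30,"tx":0,"ty":2,"tz":0,"wx":0,"wy":0,"wz":0},{"grip":30,"tx":0,"ty":1.5,"tz":0,"wx":0,"wy":0,"wz":0},{"grip":30,"tx":0,"ty":0,"tz":0,"wx":0,"wy":0,"wz":0}]'
```

```text
time_s: 21.18
eef_pos: [426.7, -362.7, 15.3]
ee_rot: [0.706, -0.705, 0.048, -0.047]
force: [-0.2, 0.8, -2.2]
grip_width: 0.489
time_s: 21.43
eef_pos: [427.3, -363.4, 13.3]
ee_rot: [-0.705, 0.706, -0.047, 0.047]
force: [-0.2, 0.5, -1.1]
grip_width: 0.482
```

```bash
python3 -m handwheel '[{"grip":30,"tx":0,"ty":1.3,"tz":0,"wx":0,"wy":0,"wz":0},{"grip":30,"tx":0,"ty":1,"tz":0,"wx":0,"wy":0,"wz":0},{"grip":30,"tx":0,"ty":0,"tz":0,"wx":0,"wy":0,"wz":0}]'; python3 -m handwheel '[{"grip":30,"tx":0,"ty":1,"tz":0,"wx":0,"wy":0,"wz":0},{"grip":30,"tx":0,"ty":0,"tz":0,"wx":0,"wy":0,"wz":0}]'
```

```text
time_s: 21.68
eef_pos: [427.2, -363.2, 10.9]
ee_rot: [0.706, -0.706, 0.047, -0.047]
force: [0.5, -0.6, -2.4]
grip_width: 0.488
time_s: 21.85
eef_pos: [427.1, -363.2, 9.8]
ee_rot: [0.706, -0.705, 0.047, -0.047]
force: [1.0, 0.2, -2.2]
grip_width: 0.487
```

```bash
python3 -m handwheel '[{"grip":30,"tx":0,"ty":1,"tz":0,"wx":0,"wy":0,"wz":0},{"grip":30,"tx":0,"ty":0,"tz":0,"wx":0,"wy":0,"wz":0}]'; python3 -m handwheel '[{"grip":30,"tx":0,"ty":0.8,"tz":0,"wx":0,"wy":0,"wz":0},{"grip":30,"tx":0,"ty":0,"tz":0,"wx":0,"wy":0,"wz":0}]'
```

```text
time_s: 22.02
eef_pos: [427.3, -363.3, 9.3]
ee_rot: [-0.705, 0.706, -0.047, 0.047]
force: [-1.5, 1.6, 2.9]
grip_width: 0.491
time_s: 22.18
eef_pos: [427.3, -363.4, 9.2]
ee_rot: [-0.705, 0.706, -0.047, 0.047]
force: [-2.8, 3.0, 11.3]
grip_width: 0.489
```

The floor contact is clear: force rose from -2 N to +11 N at TCP 9.2 mm, as predicted. I release.

```bash
python3 -m handwheel '[{"grip":30,"tx":0,"ty":-0.8,"tz":0,"wx":0,"wy":0,"wz":0},{"grip":56,"tx":0,"ty":0,"tz":0,"wx":0,"wy":0,"wz":0},{"grip":56,"tx":0,"ty":0,"tz":0,"wx":0,"wy":0,"wz":0},{"grip":56,"tx":0,"ty":0,"tz":0,"wx":0,"wy":0,"wz":0},{"grip":56,"tx":0,"ty":0,"tz":0,"wx":0,"wy":0,"wz":0}]'
python3 - <<'E'
from h import *
W=cap("wrist","w17.png",None,1.2)
p,R=pose();print(p,w2c(p));D=cap("side","s17.png",(290,170,430,310),5)
E
```

```text
time_s: 22.6
eef_pos: [427.4, -357.2, 7.3]
ee_rot: [0.709, -0.702, 0.048, -0.046]
force: [8.3, 29.4, 1.3]
grip_width: 0.648
[ 427.38991249 -357.21282894    7.30314554] [[-8.62299984 -9.2242459   7.30314554]]
```

View pics/w17.png

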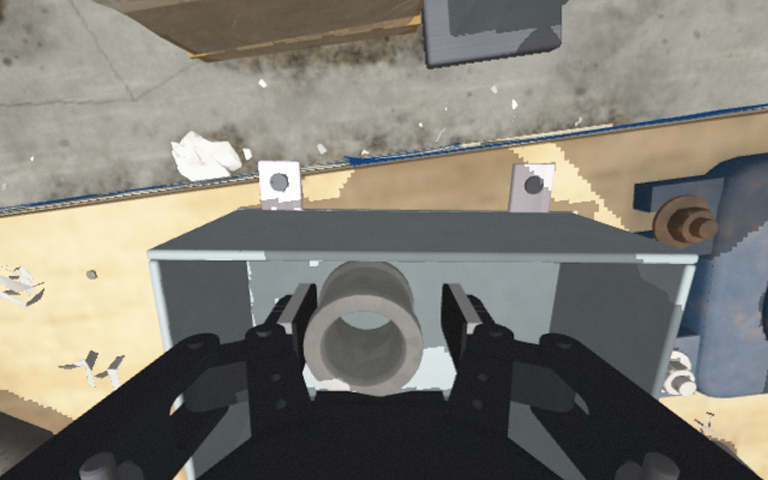

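The opening knuckle is pressing the chest's -y wall, with force y at +29 N and the arm pushed 6 mm. I relieve that at once by following the deflection and closing slightly.

```bash
python3 -m handwheel '[{"grip":50,"tx":0,"ty":0,"tz":5,"wx":0,"wy":0,"wz":0},{"grip":50,"tx":0,"ty":0,"tz":2,"wx":0,"wy":0,"wz":0},{"grip":50,"tx":0,"ty":0,"tz":0,"wx":0,"wy":0,"wz":0}]'
python3 - <<'E'
from h import *
W=cap("wrist","w18.png",None,1.2)
p,R=pose();print(p,w2c(p),sense()["wrist_torque"]);D=cap("side","s18.png",(290,170,430,310),5)
E
```

```text
time_s: 22.95
eef_pos: [428.3, -356.4, 9.0]
ee_rot: [-0.705, 0.706, -0.047, 0.047]
force: [-0.1, -0.3, -1.2]
grip_width: 0.586
[ 428.17019594 -356.68870546    9.04866518] [[-7.92027668 -8.59996403  9.04866518]] [-0.0139758  -0.00581879 -0.03162076]
```

View pics/w18.png

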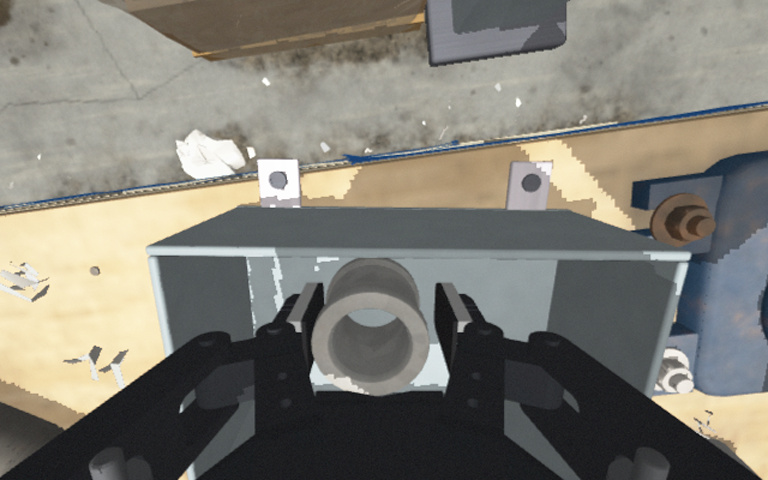

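View pics/s18.png

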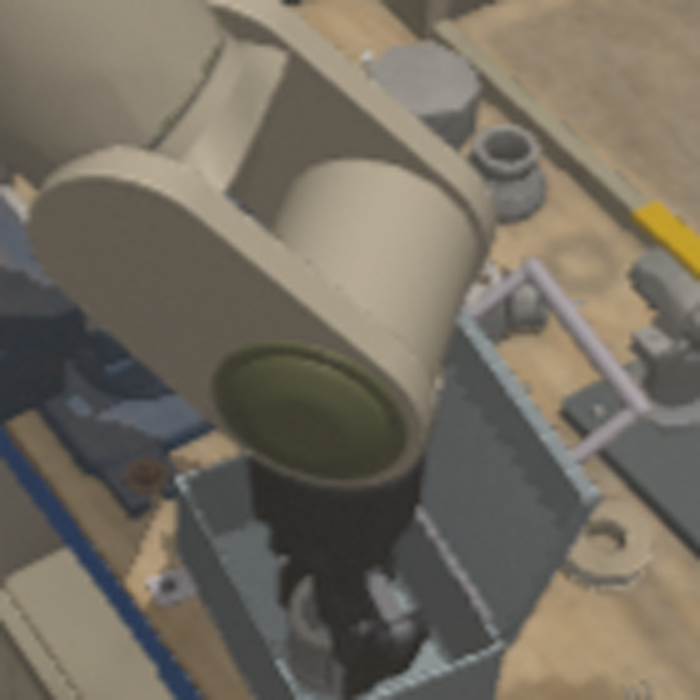

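Forces are back to about 0, and the coupling stands upright at (371,345) between pads at 318 and 437. I centre by 1.5 mm and rise straight up.

```bash
python3 -m handwheel '[{"grip":50,"tx":0,"ty":0,"tz":-1.5,"wx":0,"wy":0,"wz":0},{"grip":50,"tx":0,"ty":-3,"tz":0,"wx":0,"wy":0,"wz":0},{"grip":50,"tx":0,"ty":-5,"tz":0,"wx":0,"wy":0,"wz":0},{"grip":50,"tx":0,"ty":-8,"tz":0,"wx":0,"wy":0,"wz":0},{"grip":50,"tx":0,"ty":0,"tz":0,"wx":0,"wy":0,"wz":0}]';python3 - <<'E'
from h import *
W=cap("wrist","w19.png",None,1.2)
E
```

```text
time_s: 23.47
eef_pos: [428.5, -358.6, 26.7]
ee_rot: [-0.705, 0.706, -0.047, 0.048]
force: [-0.1, 0.2, 0.2]
grip_width: 0.589
```

View pics/w19.png

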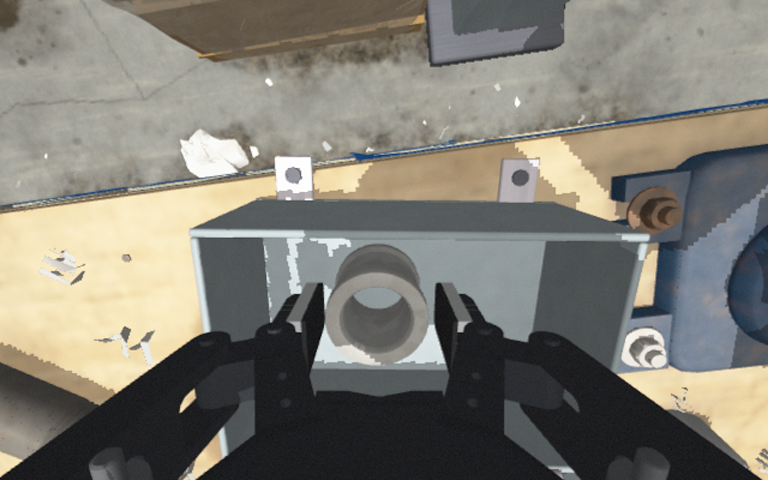

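The coupling stays on the floor while the tool rises: its rim has shrunk and moved to (377,318), and the force is about 0. I continue up and retreat toward the robot.

```bash
python3 -m handwheel '[{"grip":50,"tx":0,"ty":-12,"tz":0,"wx":0,"wy":0,"wz":0},{"grip":50,"tx":0,"ty":-20,"tz":0,"wx":0,"wy":0,"wz":0},{"grip":50,"tx":0,"ty":-30,"tz":0,"wx":0,"wy":0,"wz":0},{"grip":50,"tx":0,"ty":-35,"tz":0,"wx":0,"wy":0,"wz":0},{"grip":50,"tx":0,"ty":-35,"tz":0,"wx":0,"wy":0,"wz":0},{"grip":50,"tx":-20,"ty":-30,"tz":0,"wx":0,"wy":0,"wz":0},{"grip":50,"tx":-20,"ty":0,"tz":30,"wx":0,"wy":0,"wz":0},{"grip":50,"tx":0,"ty":0,"tz":40,"wx":0,"wy":0,"wz":0},{"grip":50,"tx":0,"ty":0,"tz":40,"wx":0,"wy":0,"wz":0},{"grip":50,"tx":0,"ty":0,"tz":40,"wx":0,"wy":0,"wz":0}]'
python3 -m handwheel '[{"grip":50,"tx":0,"ty":0,"tz":40,"wx":0,"wy":0,"wz":0},{"grip":50,"tx":0,"ty":0,"tz":40,"wx":0,"wy":0,"wz":0},{"grip":50,"tx":0,"ty":0,"tz":0,"wx":0,"wy":0,"wz":0},{"grip":50,"tx":0,"ty":0,"tz":0,"wx":0,"wy":0,"wz":0}]'
python3 - <<'E'
from h import *
cap("scene","sc20.png",(330,90,450,190),6);cap("side","si20.png",(310,175,430,320),5);cap("scene","sf20.png",None,1.2);cap("wrist","w20.png",None,1.2)
E
```

```text
time_s: 24.35
eef_pos: [407.8, -202.3, 187.7]
ee_rot: [-0.705, 0.706, -0.047, 0.048]
force: [0.5, -0.5, 0.8]
grip_width: 0.582
time_s: 24.68
eef_pos: [419.1, -123.1, 187.7]
ee_rot: [-0.705, 0.706, -0.046, 0.046]
force: [0.3, 0.5, 0.1]
grip_width: 0.584
```

View pics/sc20.png

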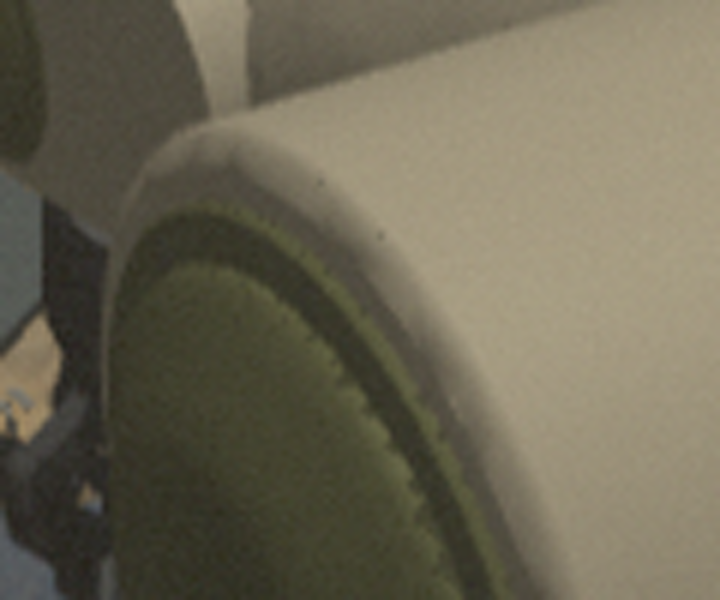

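View pics/si20.png

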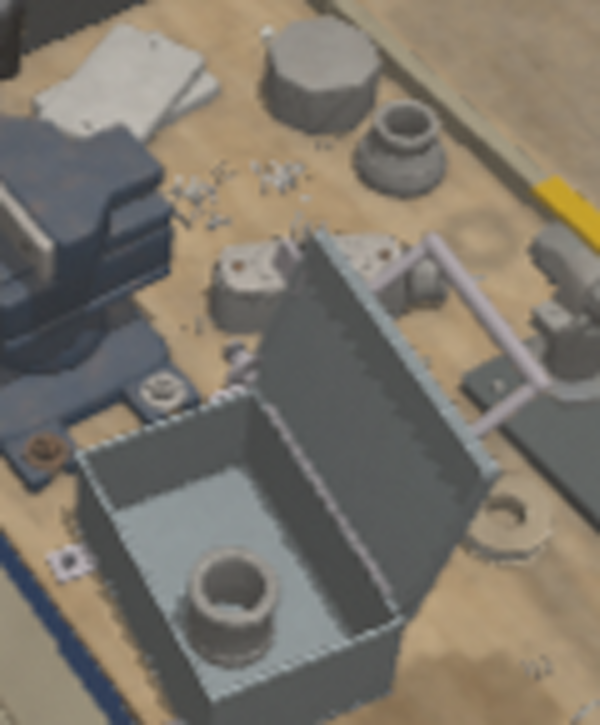

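View pics/sf20.png

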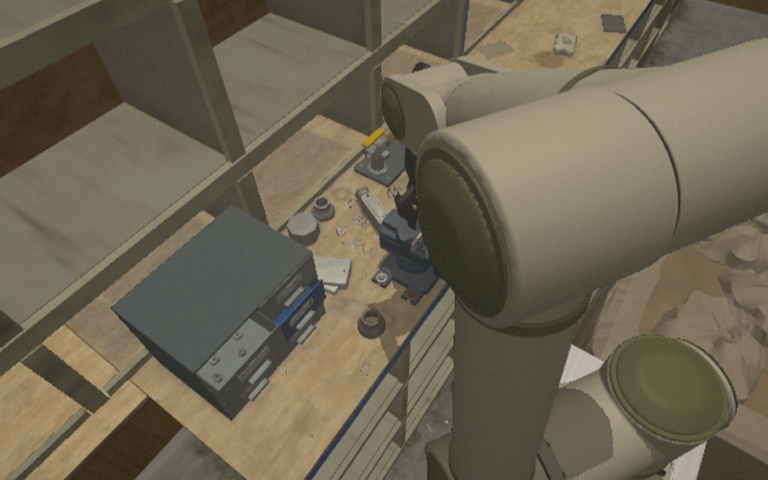

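The side view shows the coupling standing upright in the chest with its rim centre at (232,580). The lid bar is at (432,240), the same pixel as right after release. The tape and reducer are in place. One last numeric check before handing in.

Run:
```python
from h import *
D=cap("side");S=cap("scene");c=onz(D,(232/5+310,580/5+175),44);print("coupling top in chest",w2c(c))
print("reducer",onz(S,(373/1.2,315/1.2),38),"tape",onz(D,(510/5+310,512/5+175),14))
s=sense();print(s["time_s"],s["force"])
```

```text
coupling top in chest [[ -5.18368504 -12.48580394  44.        ]]
reducer [434.2957043   16.67911148  38.        ] tape [ 584.8945934  -388.29447022   14.        ]
24.9833 [ 0.85125544 -0.4781792  -0.48158522]
```

View pics/w20.png

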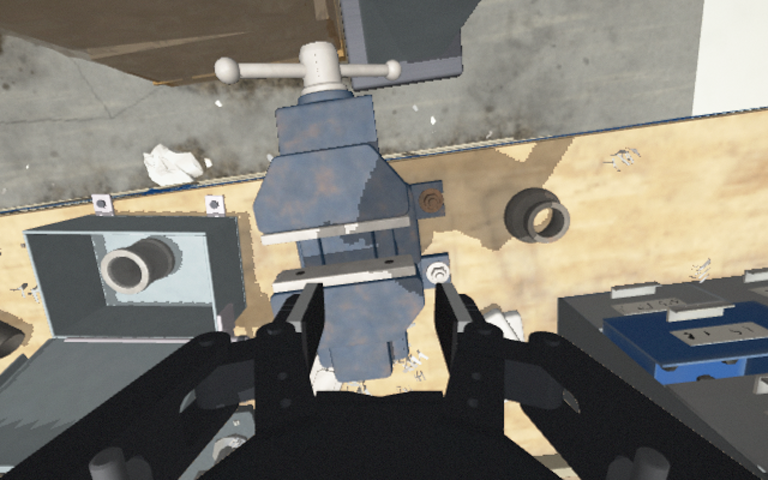

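The wrist view shows the coupling standing in the chest at (125,270), the lid back, and the reducer in place at (545,215). The arm is clear of everything, so I hand in.

```bash
python3 -c "
from rig import ctrl; print(ctrl.finish_job())"
```

```text
the job is handed in; nothing more can be done
None
```

The lid is open against its stop, the coupling stands upright on the chest floor, and I handed the job in at about 25 s of the 72 s allowed; no verdict is reported.

- **Lid:** I felt the stop at about 1.88 rad. I pushed until the bar force rose from about 5 N to about 9 N and held that for more than 0.5 s. I estimate 7.5–11 N at the pad, worked out from the wrist force and hinge angle rather than measured directly. After release the lid bar was at the same image position as at the end, so the lid had not moved. I had no direct reading of the pad force at the end.
- **Coupling:** It touched the chest floor at the expected height, and I let go. It stands upright at about (-5, -12) mm in the chest frame, and the tool lifted away with no load on it.
- **Bystanders:** The last images put the bell reducer and tape within about 2–6 mm of their first readings, which is within reading error. Neither was touched.
- **What went less well:**
    - Early in the lid swing the wrist showed about 33 N across the arc, so I corrected the path and the bar slid about 5 mm along the pads.
    - When I released the coupling, an opening finger joint pressed the chest wall with about 30 N (limit 40 N) until I relieved it. I only read the force at the end of that move, so the peak could have been higher.
    - The wrist images put the chest about 4 mm off my first fit. I did not refit it, because the placement margins covered the difference.

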